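Switch off the warming plate and stack the paint cases

ROBOT

A 7-joint arm with a two-finger parallel gripper is mounted at the origin on the work surface. World frame = base frame: x ahead of the robot, y to its left, z up, the work surface at z = 0. Lengths are in m, angles in rad, forces in N, time in s.
With the tool pointing down it reaches from about 0.425 to 0.875 m from the base axis. Payload 4.7 kg.
Tool frame: the origin (TCP) lies at the very end of the fingers, on their centre line; the grasp point (between the pads) lies 19 mm behind it; z points along the fingers, y is the line along which they close (so a half turn about z gives the same grasp; the last joint's range is limited). The gripper opens to 85 mm and grips with 20 to 120 N. Pads are 22 mm wide; open, the fingers measure 114 mm over their backs; the gripper's body (76 mm by 85 mm) begins 54 mm behind the grasp point. The pads swing forward as they close: fully open they stand 13 mm farther back than shut.
Start: joints at [-1.273, 0.321, -0.07, 1.45, 0.023, 1.371, -0.057], TCP at [0.182, 0.624, 0.231] pointing down, gripper open.
Joint ranges: [-2.86, 2.86], [-0.3, 2.09], [-1.38, 1.24], [0.06, 2.45], [-1.56, 4.7], [0.09, 2.05], [-2.69, 2.69]. Speed limits (rad/s): [2.57, 2.57, 3.14, 3.14, 3.14, 3.14, 3.14].

INTERFACE

Orientations are given as a unit quaternion [w, x, y, z].
In Python, from plant import * gives the robot as it stands.
- The arm moves only by the tool step_arm, never from a script. Its argument "motion" is a list of rows, each a list of 5 numbers: the shift along the tool's x, y, z in mm, then the turn about the tool's z in degrees, then the finger opening in mm, from 0 to 85.4. In form: [[x, y, z, roll, hand], ...]. A call has exactly 5 rows; each row shifts and turns the commanded pose from where the row before left it, along the tool's axes as they then stand; what a row does not reach is not made up. A row lasts 1/12 s, in which the tool goes at most 41.7 mm and 7.16 degrees, less where a joint would pass 70% of its speed; a pose out of reach is approached as far as the arm can. A call is refused whole if a number of a shift passes 41.7 or a number of a turn 7.16, either way. A call with a gripper value outside its range is refused whole. The fingers move at their own pace and stop on an object; "squeeze" is the grip in N (left out, the last holds). Time passes only in rows, so rows that do not move let the fingers close, or fill a call up. It gives the time, the measured TCP pose, the force, the opening and the grip force at its end, in the units of the state.
- get_obs(): the state, without advancing time (a new reading comes with each control period).
- capture(name): name is "scene" or "top" or "wrist"; returns a dict with "pixels" (420x560x3 uint8, blue, green, red), "fx", "fy", "cx", "cy" (pixels), "origin" and "rotation" of the camera in the world. Camera axes: x right, y up, looking along -z (the intrinsics and any distortion apply to the point x, -y, -z); pixel columns grow to the right and rows downward; lengths in m; the calibration is good to about 2 mm. A picture is of the moment at which its call begins. There is no depth.
- sign_off(): hands the job in; it is judged then, once.
The state is a dict: "t": time; "joint_positions": joint angles; "qvel": joint speeds; "joint_torque": joint torques, N m; "tool_pos": TCP position; "tool_rot": TCP orientation; "wrist_force": force on the tool from outside, world axes, zero at the start; "wrist_torque": the same for the moment, N m; "gripper_width": opening from 0.0 (shut) to 1.0 (fully open); "gripper_force": force on a finger pad.
Only numpy, scipy, OpenCV 4.12 (cv2) and the standard library are available. Lean on these libraries where they do the work, as an engineer would, in place of code of your own. Each camera call takes 0.05 s, during which the arm holds its last target. There are 200 camera calls.

TASK

The workshop is over: first turn both dials of the warming plate fully anticlockwise, right to their off stops. Only then take every metal paint case off the plate and stack them in one square column in the middle of the wooden board, all lined up with the board's long side, the long cases at the bottom and the short ones on top of them; either face of a case may be up. Leave the ink bottle, the jar and the tissue box where they stand.

Things in the scene. Friction and masses are not known exactly. Their poses are not given: they have to be found in the camera images.
- warmer: Warming plate fixed to the table: flat white slab 300 x 411 mm, top 40 mm above the table, with a dark heated area towards +y and two black dials on the strip along its -y edge. Origin: centre of its underside on the table; x along its 300 mm side, y along its 411 mm side. The dials are at (-73, -152) mm and (+73, -152) mm from its origin.
- near_dial (a joint): Turning angle of the dial nearer to the robot. 0 rad = off, against the anticlockwise end stop (seen from above); it grows clockwise up to 4.7 rad at the other stop. It stays where it is left; light friction.
- near_dial_grip (a point): On that dial's turning axis, 7 mm below the top of its black grip bar: a good height to take hold. Bar 48 x 14 mm, 32 mm high, on a round black foot 50 mm across and an aluminium ring 74 mm across. x runs along the bar and turns with it, z up. The white mark on the bar is on its -x side and points to the red tick on the plate when off.
- far_dial (a joint): Turning angle of the dial farther from the robot. 0 rad = off, against the anticlockwise end stop (seen from above); it grows clockwise up to 4.7 rad at the other stop. It stays where it is left; light friction.
- far_dial_grip (a point): On that dial's turning axis, 7 mm below the top of its black grip bar: a good height to take hold. Bar 48 x 14 mm, 32 mm high, on a round black foot 50 mm across and an aluminium ring 74 mm across. x runs along the bar and turns with it, z up. The white mark on the bar is on its -x side and points to the red tick on the plate when off.
- long1: Closed flat aluminium paint case, long kind, 120 x 64 mm, 34 mm high, about 0.25 kg, flat top. It starts flat on the warming plate. Its two flat faces are alike and either may be up. Origin: its centre, 17 mm above its underside; x along its length, y across its width, z through its thickness. 3 or 4 cases are there; an absent one reads None.
- long2: Closed flat aluminium paint case, long kind, 120 x 64 mm, 34 mm high, about 0.25 kg, flat top. It starts flat on the warming plate. Its two flat faces are alike and either may be up. Origin: its centre, 17 mm above its underside; x along its length, y across its width, z through its thickness. 3 or 4 cases are there; an absent one reads None.
- short1: Closed flat aluminium paint case, short kind, 84 x 64 mm, 34 mm high, about 0.25 kg, flat top. It starts flat on the warming plate. Its two flat faces are alike and either may be up. Origin: its centre, 17 mm above its underside; x along its length, y across its width, z through its thickness. 3 or 4 cases are there; an absent one reads None.
- short2: Closed flat aluminium paint case, short kind, 84 x 64 mm, 34 mm high, about 0.25 kg, flat top. It starts flat on the warming plate. Its two flat faces are alike and either may be up. Origin: its centre, 17 mm above its underside; x along its length, y across its width, z through its thickness. 3 or 4 cases are there; an absent one reads None.
- board: Light wooden board fixed to the table, 180 x 120 mm, 12 mm thick. Origin: centre of its underside; x along its long side.
- board_top (a point): Centre of the board's top face, 12 mm above the table: the column stands here.
- ink_bottle: Bystander: small brown bottle with a black cap, 36 mm in diameter, 85 mm high. Origin: centre of its underside.
- jar: Bystander: glass jar with a black cap, 70 mm in diameter, 90 mm high. Origin: centre of its underside.
- tissue_box: Bystander: cardboard tissue box, 110 x 200 mm, 70 mm high. Origin: centre of its underside.
There are look-alikes about, which are no part of the job. Leave any blue, purple or turquoise look-alike of the long1 alone.

How it is judged:
By the outcome, as a careful person would: the job done as asked, in the order asked, and still so for the second after the job is handed in, with the robot touching nothing.
Of long1, long2, short1, short2 only 3 to 4 are there at a start; the rules pass over those that are not, and their reading is None.
At some moment in a run one of long1, long2, short1, short2 may be knocked a few centimetres aside while the robot is not near it.
It also fails if it takes over 210 s, if anything falls off the work surface, if the arm or the gripper's body presses on something with over 40 N, if the wrist force passes 120 N, or if a joint passes its speed limit or range.

## Working session

There is one attempt and no reset: what is moved stays moved. The work goes in short steps, Python scripts to look and compute and a tool call to move; the robot and the scene stay as the last step left them, time stands still between calls to the robot, and variables do not carry over. Pictures are saved under pics/ and viewed, at most 14 in all, crops included, and the job is handed in when it is done.

Besides the shell and the picture viewer there is one more tool, called after ">>>" as name(argument=value, ...) on one line, values as JSON. step_arm: Moves the arm, as the interface text tells. Its arguments: {"type":"object","properties":{"motion":{"type":"array","items":{"type":"array","items":{"type":"number"}}},"squeeze":{"type":"number"}},"required":["motion"]}

```bash
ls; mkdir -p pics; python3 - <<'E'
from plant import *
import cv2, numpy as np
o=get_obs(); print(o)
for n in ("scene","top"):
    c=capture(n); cv2.imwrite(f"pics/{n}0.png",c["pixels"]); print(n,c["fx"],c["fy"],c["cx"],c["cy"],c["origin"],c["rotation"],[k for k in c])
E
```

```text
pics
{'t': 0.0, 'joint_positions': array([-1.27288382,  0.32184076, -0.07004465,  1.45166606,  0.02262067,
        1.37080471, -0.05688165]), 'qvel': array([-2.37510278e-06,  1.53535144e-03,  1.22529965e-03, -1.16542034e-03,
        1.69883208e-03,  6.54212137e-04,  6.81519795e-04]), 'joint_torque': array([ 6.28354542e-05, -4.93585896e+01, -3.82168461e-01, -3.14328253e+01,
        1.30346714e-02,  1.12943421e-02,  5.06565883e-06]), 'tool_pos': array([0.18193966, 0.62345919, 0.23021615]), 'tool_rot': array([-7.14718629e-05,  1.41423064e-01,  9.89948778e-01, -9.63763756e-04]), 'wrist_force': array([ 0.55947596, -0.26417767, -0.05005318]), 'wrist_torque': array([ 0.03806768, -0.00813137,  0.01126227]), 'gripper_force': 0.0, 'gripper_width': 0.9956789690106553}
scene 508.54875234756736 508.54875234756736 278.2283628167946 211.98150344062591 [ 1.4328975  -0.73451926  0.85697454] [0.7941462  0.43676845 0.20165291 0.37135056] ['pixels', 'fx', 'fy', 'cx', 'cy', 'origin', 'rotation']
top 392.0475024161058 392.0475024161058 277.9977747305903 209.53990411639808 [0.44141659 0.08385106 1.2302076 ] [ 0.71465119  0.01665324 -0.02692923 -0.69876403] ['pixels', 'fx', 'fy', 'cx', 'cy', 'origin', 'rotation']
```

View pics/scene0.png

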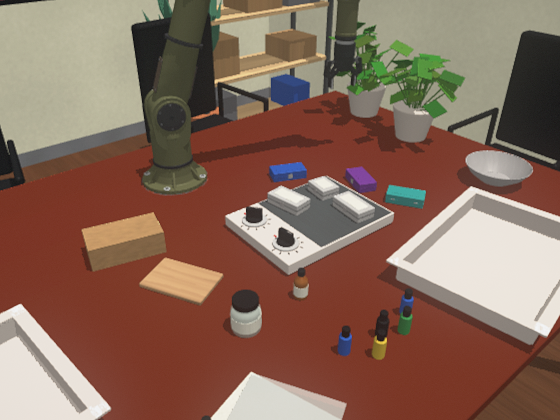

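View pics/top0.png

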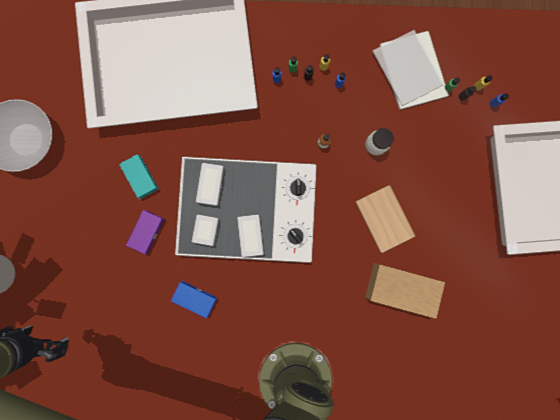

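```bash
cat > h.py <<'E'
from plant import *
import cv2, numpy as np
from scipy.spatial.transform import Rotation as R
def rot(q): return R.from_quat([q[1],q[2],q[3],q[0]])
def ray(c,uv):
    uv=np.atleast_2d(np.asarray(uv,float))
    d=np.c_[(uv[:,0]-c["cx"])/c["fx"],-(uv[:,1]-c["cy"])/c["fy"],-np.ones(len(uv))]
    return rot(c["rotation"]).apply(d)
def onplane(c,uv,z):
    d=ray(c,uv); o=np.array(c["origin"]); return o+d*((z-o[2])/d[:,2])[:,None]
def proj(c,p):
    q=rot(c["rotation"]).inv().apply(np.atleast_2d(p)-np.array(c["origin"]))
    return np.c_[c["cx"]-c["fx"]*q[:,0]/q[:,2],c["cy"]+c["fy"]*q[:,1]/q[:,2]]
def tri(c1,u1,c2,u2):
    o1,o2=np.array(c1["origin"]),np.array(c2["origin"]); a,b=ray(c1,u1)[0],ray(c2,u2)[0]
    s=np.linalg.lstsq(np.c_[a,-b],o2-o1,rcond=None)[0]; p,q=o1+a*s[0],o2+b*s[1]
    return (p+q)/2,np.linalg.norm(p-q)
def blobs(m,lo,hi):
    m=cv2.morphologyEx(m.astype(np.uint8)*255,cv2.MORPH_OPEN,np.ones((3,3)))
    cs,_=cv2.findContours(m,cv2.RETR_LIST,cv2.CHAIN_APPROX_NONE)
    return [k for k in cs if lo<cv2.contourArea(k)<hi]
E
python3 - <<'E'
from h import *
t=capture("top"); s=capture("scene")
im=np.hstack([cv2.resize(t["pixels"][150:270,170:320],None,fx=4,fy=4,interpolation=cv2.INTER_CUBIC)])
cv2.imwrite("pics/topc.png",im)
cv2.imwrite("pics/scenec.png",cv2.resize(s["pixels"][165:270,220:400],None,fx=4.4,fy=4.4,interpolation=cv2.INTER_CUBIC))
for nm,c in(("top",t),("scene",s)):
    g=c["pixels"].min(2)
    for k in blobs(g>150,150,30000):
        r=cv2.minAreaRect(k); print(nm,np.round(r[0]),np.round(r[1]),round(r[2]))
    h=cv2.cvtColor(c["pixels"],cv2.COLOR_BGR2HSV)
    for k in blobs((h[...,0]>8)&(h[...,0]<25)&(h[...,2]>130),600,8000):
        r=cv2.minAreaRect(k); print("wood",nm,np.round(r[0]),np.round(r[1]),round(r[2])); 
        if nm=="top": print(np.round(onplane(c,cv2.boxPoints(r),.012),3))
E
```

```text
top [295. 236.] [18. 18.] 0
top [250. 235.] [40. 22.] 84
top [204. 230.] [22. 28.] 11
top [298. 188.] [18. 17.] 37
top [209. 184.] [22. 40.] 9
top [294. 212.] [40. 98.] 3
top [ 25. 146.] [48. 50.] 90
top [531. 187.] [129.  66.] 86
top [410.  70.] [72. 58.] 72
top [165.  56.] [126. 171.] 84
wood top [408. 291.] [69. 38.] 15
[[ 0.244 -0.221  0.012]
 [ 0.355 -0.251  0.012]
 [ 0.303 -0.458  0.012]
 [ 0.192 -0.426  0.012]]
wood top [385. 218.] [58. 38.] 63
[[ 0.549 -0.173  0.012]
 [ 0.606 -0.281  0.012]
 [ 0.445 -0.363  0.012]
 [ 0.389 -0.256  0.012]]
wood top [293. 212.] [40. 98.] 3
[[ 0.36   0.085  0.012]
 [ 0.666  0.076  0.012]
 [ 0.663 -0.048  0.012]
 [ 0.357 -0.038  0.012]]
wood top [531. 188.] [129.  66.] 86
[[ 0.801 -0.611  0.012]
 [ 0.821 -0.824  0.012]
 [ 0.412 -0.844  0.012]
 [ 0.393 -0.635  0.012]]
wood top [411.  71.] [70. 48.] 67
[[ 1.043 -0.233  0.012]
 [ 1.11  -0.375  0.012]
 [ 0.901 -0.464  0.012]
 [ 0.836 -0.323  0.012]]
scene [278. 396.] [ 47. 134.] 90
scene [ 54. 362.] [115. 109.] 90
scene [284. 238.] [23. 19.] 37
scene [273. 234.] [98. 34.] 34
scene [353. 202.] [39. 14.] 34
scene [492. 248.] [179. 114.] 25
scene [289. 196.] [38. 13.] 24
scene [323. 184.] [26. 14.] 36
scene [493. 164.] [54. 26.] 7
scene [252.  84.] [12. 36.] 76
scene [246.  37.] [34. 49.] 81
scene [80. 76.] [152. 159.] 90
wood scene [306. 399.] [80. 17.] 18
wood scene [ 54. 364.] [108. 110.] 0
wood scene [180. 279.] [78. 35.] 16
wood scene [122. 230.] [24. 79.] 76
wood scene [308. 240.] [167.  68.] 4
wood scene [498. 165.] [66. 27.] 9
wood scene [268.  61.] [ 25. 113.] 76
wood scene [269.  12.] [ 19. 117.] 87
```

View pics/topc.png

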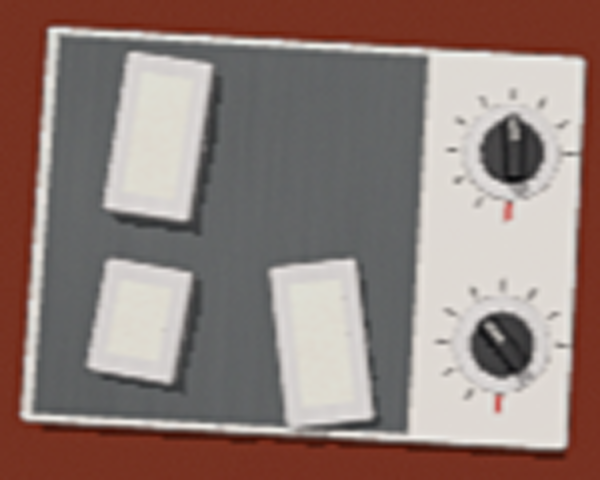

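View pics/scenec.png

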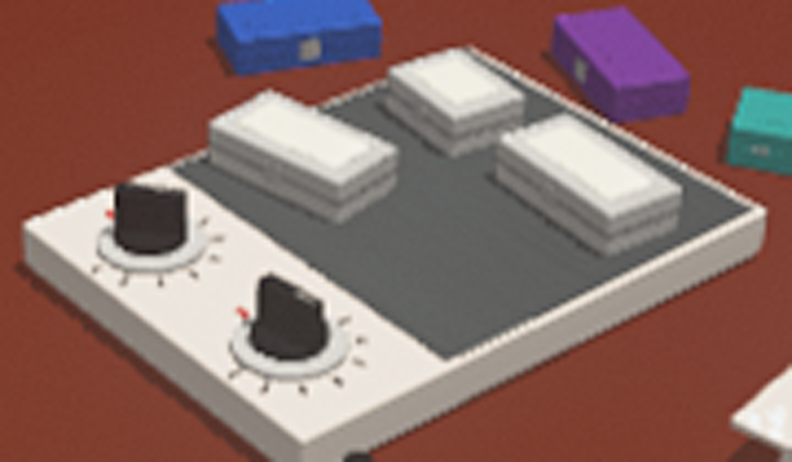

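```bash
python3 - <<'E'
from h import *
t=capture("top"); s=capture("scene")
def quad(k):
    h=cv2.convexHull(k)
    for e in np.linspace(.01,.15,60):
        a=cv2.approxPolyDP(h,e*cv2.arcLength(h,True),True)
        if len(a)==4: return a[:,0].astype(float)
def order(c,q,z):
    p=onplane(c,q,z); ctr=p.mean(0); a=np.arctan2(p[:,1]-ctr[1],p[:,0]-ctr[0]); return q[np.argsort(a)]
S={}
for nm,c in(("top",t),("scene",s)):
    h=cv2.cvtColor(c["pixels"],cv2.COLOR_BGR2HSV); g=c["pixels"].min(2)
    roi=np.zeros(g.shape,bool)
    if nm=="top": roi[150:270,170:320]=1
    else: roi[165:268,222:398]=1
    case=[order(c,quad(k),.074) for k in blobs((g>165)&roi,200,1400) if cv2.contourArea(k)>300 or nm=="scene"]
    for q in case:
        p=onplane(c,q,.074); print(nm,"case ctr",p.mean(0).round(3),"sides",np.linalg.norm(np.roll(p,-1,0)-p,axis=1).round(3),"az",np.round([np.degrees(np.arctan2(*(p[(i+1)%4]-p[i])[1::-1])) for i in(0,1)],1))
    S[nm]=case
    pl=[k for k in blobs((h[...,1]<90)&roi,5000,40000)]
    for k in pl:
        q=order(c,quad(k),.04); p=onplane(c,q,.04); print(nm,"plate",p.round(3).tolist(),p.mean(0).round(3),np.linalg.norm(np.roll(p,-1,0)-p,axis=1).round(3)); S[nm+"pl"]=q
    wd=[k for k in blobs((h[...,0]>8)&(h[...,0]<25)&(h[...,2]>130),600,8000)]
    for k in wd:
        q=order(c,quad(k),.012); p=onplane(c,q,.012)
        if abs(p.mean(0)[0]-.497)<.04 and abs(p.mean(0)[1]+.268)<.04: print(nm,"board",p.round(3).tolist(),p.mean(0).round(3)); S[nm+"b"]=q
    dk=(h[...,2]<75)&roi
    for k in blobs(dk,60,1500): print(nm,"dark",np.round(cv2.minEnclosingCircle(k),1) if 0 else cv2.minEnclosingCircle(k), onplane(c,[cv2.minEnclosingCircle(k)[0]],.06).round(3))
for a in S["top"]:
    for b in S["scene"]:
        if np.linalg.norm(onplane(t,a,.074).mean(0)-onplane(s,b,.074).mean(0))<.03:
            print("tri case",[np.r_[tri(t,x,s,y)[0],tri(t,x,s,y)[1]].round(4).tolist() for x,y in zip(a,b)])
for n in("b","pl"):
    if "top"+n in S and "scene"+n in S: print("tri",n,[np.r_[tri(t,x,s,y)[0],tri(t,x,s,y)[1]].round(4).tolist() for x,y in zip(S["top"+n],S["scene"+n])])
E
```

```text
top case ctr [0.436 0.148 0.074] sides [0.112 0.059 0.115 0.059] az [ 7.4 97. ]
top case ctr [0.449 0.282 0.074] sides [0.078 0.059 0.077 0.059] az [-9.1 82.8]
top case ctr [0.586 0.274 0.074] sides [0.114 0.06  0.114 0.06 ] az [-7.1 82.8]
top plate [[0.362, -0.036, 0.04], [0.658, -0.043, 0.04], [0.669, 0.364, 0.04], [0.374, 0.374, 0.04]] [0.516 0.165 0.04 ] [0.296 0.407 0.295 0.41 ]
top board [[0.444, -0.359, 0.012], [0.599, -0.283, 0.012], [0.552, -0.179, 0.012], [0.392, -0.256, 0.012]] [ 0.497 -0.269  0.012]
top dark ((295.2083435058594, 235.9166717529297), 7.458899974822998) [[0.436 0.015 0.06 ]]
top dark ((297.531494140625, 187.81495666503906), 7.3336710929870605) [[0.581 0.01  0.06 ]]
scene case ctr [ 0.6   -0.014  0.074] sides [0.085 0.087 0.071 0.05 ] az [-29.2 104.3]
scene case ctr [0.59  0.266 0.074] sides [0.117 0.052 0.113 0.054] az [-9.5 81.6]
scene case ctr [0.44  0.141 0.074] sides [0.108 0.049 0.112 0.048] az [ 1.3 85.9]
scene case ctr [0.457 0.274 0.074] sides [0.078 0.049 0.071 0.053] az [-12.5  80.6]
scene plate [[0.387, -0.055, 0.04], [0.693, -0.027, 0.04], [0.672
[... 401 characters left out ...]
134, 0.075, 0.0038], [0.4932, 0.1237, 0.072, 0.0074], [0.4861, 0.1831, 0.0631, 0.008], [0.3746, 0.1718, 0.0667, 0.0025]]
tri case [[0.4081, 0.2605, 0.0711, 0.0027], [0.4838, 0.2472, 0.0695, 0.0008], [0.489, 0.3043, 0.0658, 0.0082], [0.4155, 0.3208, 0.0642, 0.0026]]
tri case [[0.5255, 0.2516, 0.0724, 0.0008], [0.6388, 0.2369, 0.0696, 0.0016], [0.6449, 0.295, 0.0669, 0.0071], [0.5329, 0.3112, 0.0678, 0.0006]]
tri b [[0.4435, -0.3628, 0.0025, 0.0015], [0.6015, -0.2821, 0.0057, 0.0064], [0.5519, -0.1803, 0.0114, 0.0019], [0.3899, -0.2609, 0.0035, 0.0066]]
tri pl [[0.3603, -0.0377, 0.0195, 0.0002], [0.6718, -0.031, 0.0286, 0.036], [0.6689, 0.364, 0.0363, 0.0028], [0.3669, 0.3679, 0.0328, 0.0207]]
```

```bash
cat >> h.py <<'E'
def go(p,az=None):
    o=get_obs(); T=rot(o["tool_rot"]); x=T.apply([1,0,0]); a=np.degrees(np.arctan2(x[1],x[0]))
    d=T.inv().apply(np.array(p)-o["tool_pos"])*1000
    print("t",round(o["t"],2),"pos",o["tool_pos"].round(4),"az",a.round(2),"q7",o["joint_positions"][6].round(2),"tilt",T.apply([0,0,1]).round(3),"w",round(o["gripper_width"],3),"F",o["wrist_force"].round(1))
    print(" shift",d.round(1),"roll",None if az is None else round((a-az+180)%360-180,2))
E
python3 - <<'E'
from h import *
go([.45,.015,.23],31)
E
```

```text
t 0.3 pos [0.182  0.6238 0.2309] az 163.74 q7 -0.06 tilt [-0.    -0.001 -1.   ] w 0.997 F [-0.2  0.2  0.8]
 shift [-427.8 -509.4    1.3] roll 132.74
```

>>> step_arm(motion=[[-34.4,-10.8,0,0,85],[-34.4,-10.8,0,0,85],[-34.4,-10.8,0,0,85],[-34.4,-10.8,0,0,85],[-34.4,-10.8,0,0,85]], squeeze=30)

```text
t: 0.72
tool_pos: [0.3333, 0.5229, 0.2315]
tool_rot: [0.0, 0.141, 0.99, 0.0]
wrist_force: [0.8, 0.5, -0.3]
gripper_width: 0.991
gripper_force: 0.0
```

>>> step_arm(motion=[[-17,-30.4,0,0,85],[-17,-30.4,0,0,85],[-17,-30.4,0,0,85],[-17,-30.4,0,0,85],[-17,-30.4,0,0,85]])

```text
t: 1.13
tool_pos: [0.3713, 0.3525, 0.2313]
tool_rot: [0.0, 0.141, 0.99, 0.0]
wrist_force: [0.7, 0.3, -0.6]
gripper_width: 0.998
gripper_force: 0.0
```

>>> step_arm(motion=[[-17,-30.4,0,0,85],[-17,-30.4,0,0,85],[-17,-30.4,0,0,85],[-17,-30.4,0,0,85],[-17,-30.4,0,0,85]])

```text
t: 1.55
tool_pos: [0.4102, 0.1829, 0.2315]
tool_rot: [0.0, 0.141, 0.99, 0.0]
wrist_force: [1.0, 0.4, 0.6]
gripper_width: 0.991
gripper_force: 0.0
```

>>> step_arm(motion=[[-17,-30.4,0,0,85],[-17,-30.4,0,0,85],[-17,-30.4,0,0,85],[-17,-30.4,0,0,85],[-17,-30.4,0,0,85]])

```text
t: 1.97
tool_pos: [0.4492, 0.0131, 0.2316]
tool_rot: [0.0, 0.141, 0.99, 0.0]
wrist_force: [0.3, -0.3, -0.2]
gripper_width: 0.998
gripper_force: 0.0
```

>>> step_arm(motion=[[0,0,0,6.6,85],[0,0,0,6.6,85],[0,0,0,6.6,85],[0,0,0,6.6,85],[0,0,0,6.6,85]])

```text
t: 2.38
tool_pos: [0.4491, 0.0147, 0.2314]
tool_rot: [0.0, 0.419, 0.908, 0.0]
wrist_force: [0.3, -0.4, -0.2]
gripper_width: 0.998
gripper_force: 0.0
```

>>> step_arm(motion=[[0,0,0,6.6,85],[0,0,0,6.6,85],[0,0,0,6.6,85],[0,0,0,6.6,85],[0,0,0,6.6,85]])

```text
t: 2.8
tool_pos: [0.4491, 0.0148, 0.2314]
tool_rot: [0.0, 0.66, 0.751, 0.0]
wrist_force: [0.7, -0.6, 0.3]
gripper_width: 0.996
gripper_force: 0.0
```

>>> step_arm(motion=[[0,0,0,6.6,85],[0,0,0,6.6,85],[0,0,0,6.6,85],[0,0,0,6.6,85],[0,0,0,6.6,85]])

```text
t: 3.22
tool_pos: [0.4491, 0.0148, 0.2314]
tool_rot: [-0.0, 0.846, 0.533, 0.0]
wrist_force: [0.8, 0.6, 0.1]
gripper_width: 0.998
gripper_force: 0.0
```

>>> step_arm(motion=[[0,0,0,6.6,85],[0,0,0,6.6,85],[0,0,0,6.6,85],[0,0,0,6.6,85],[0,0,0,6.6,85]])

```text
t: 3.63
tool_pos: [0.4491, 0.0148, 0.2314]
tool_rot: [-0.0, 0.963, 0.271, 0.0]
wrist_force: [0.2, -0.4, -0.2]
gripper_width: 0.997
gripper_force: 0.0
```

```bash
python3 - <<'E'
from h import *
go([.437,.015,.15],31)
w=capture("wrist"); cv2.imwrite("pics/w1.png",w["pixels"]); import pickle; pickle.dump(w,open("w1.pkl","wb"))
print(w["fx"],w["cx"],w["cy"],w["origin"],proj(w,[[.437,.015,.085],[.584,.011,.085]]))
E
```

```text
t 3.63 pos [0.4491 0.0148 0.2314] az 31.41 q7 -1.15 tilt [ 0.  0. -1.] w 0.997 F [ 0.2 -0.4 -0.2]
 shift [-10.3  -6.5  81.4] roll 0.41
290.5667125011437 281.2534988393355 210.33332086505823 [0.52026771 0.05735297 0.37505903] [[274.31853488 205.59944683]
 [360.93246635  76.70326701]]
```

View pics/w1.png

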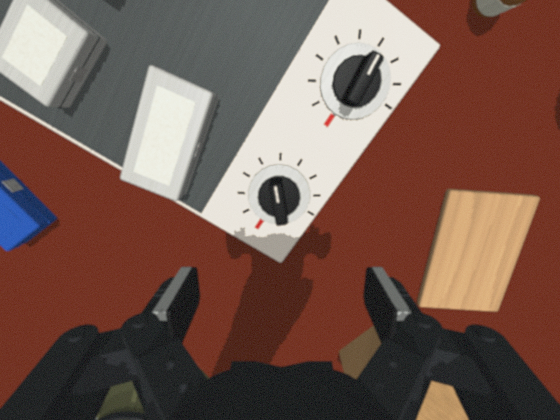

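```bash
python3 - <<'E'
from h import *
import pickle
w=pickle.load(open("w1.pkl","rb")); P=w["pixels"]; h=cv2.cvtColor(P,cv2.COLOR_BGR2HSV)
roi=np.zeros(P.shape[:2],np.uint8); cv2.fillPoly(roi,[np.array([[350,5],[430,45],[285,240],[215,205]])],1)
print("white plate corner", )
for k in blobs((h[...,2]<110)&(roi>0),200,5000):
    (c,r)=cv2.minEnclosingCircle(k); print("dark",np.round(c,1),round(r,1),cv2.contourArea(k),onplane(w,[c],.06).round(4))
for nm,ctr in(("n",(280,196)),("f",(356,80))):
    p=cv2.resize(P[max(0,ctr[1]-48):ctr[1]+48,ctr[0]-48:ctr[0]+48],None,fx=4,fy=4,interpolation=cv2.INTER_CUBIC)
    p=np.clip(p.astype(float)*1.5,0,255).astype(np.uint8)
    globals()[nm]=p
cv2.imwrite("pics/d.png",np.hstack([n,f]))
for A in([.437,.015],[.584,.011]): 
    for z in(.04,.06,.09): print(A,z,proj(w,[[*A,z]]).round(1))
E
```

```text
white plate corner
dark [279. 200.] 24.3 1359.0 [[0.4383 0.0102 0.06  ]]
dark [361.7  79.3] 30.9 1891.0 [[0.588 0.005 0.06 ]]
[0.437, 0.015] 0.04 [[275.2 194.1]]
[0.437, 0.015] 0.06 [[274.8 198.8]]
[0.437, 0.015] 0.09 [[274.2 207.1]]
[0.584, 0.011] 0.04 [[349.9  81.6]]
[0.584, 0.011] 0.06 [[354.4  79.6]]
[0.584, 0.011] 0.09 [[362.4  76.1]]
```

View pics/d.png

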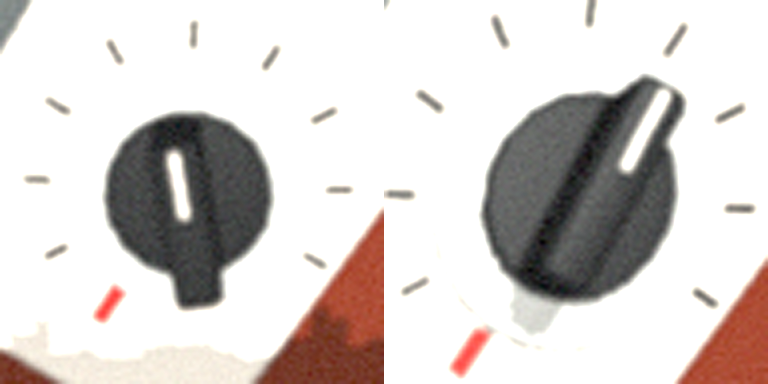

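```bash
python3 - <<'E'
from h import *
import pickle
w=pickle.load(open("w1.pkl","rb"));t=capture("top")
N=lambda a:np.array([[x/4+232,y/4+148] for x,y in a]); F=lambda a:np.array([[(x-384)/4+308,y/4+32] for x,y in a])
for nm,m in(("near",N([(185,217),(175,153)])),("far",F([(627,168),(662,92)]))):
    p=onplane(w,m,.074); d=p[1]-p[0]; print(nm,"mark az",np.degrees(np.arctan2(d[1],d[0])).round(1),p.round(4).tolist())
print("foot",onplane(w,np.r_[N([(188,192)]),F([(580,196)])],.045).round(4))
print("bar top ctr",onplane(w,N([(190,214)]),.074).round(4))
print("board wrist",onplane(w,[[449,190],[539,197],[498,310],[420,306]],.012).round(3).tolist())
print("plate corner",onplane(w,[[439,45],[282,262]],.04).round(3).tolist(), onplane(t,[[316,163.5],[312,262]],.04).round(3).tolist())
print("top feet", onplane(t,[[170+502/4,150+345/4],[170+512/4,150+152/4]],.05).round(4))
# top of bar tri: mark ends wrist vs top picture
for a,b in((N([(180,185)])[0],(170+494/4,150+332/4)),(F([(645,130)])[0],(170+514/4,150+128/4))): print(tri(w,a,t,b))
E
```

```text
near mark az 39.7 [[0.4393, 0.0117, 0.074], [0.4532, 0.0232, 0.074]]
far mark az 9.1 [[0.5921, 0.0043, 0.074], [0.6092, 0.0071, 0.074]]
foot [[0.4386 0.0106 0.045 ]
 [0.5874 0.0057 0.045 ]]
bar top ctr [[0.4408 0.011  0.074 ]]
board wrist [[0.551, -0.177, 0.012], [0.605, -0.283, 0.012], [0.449, -0.365, 0.012], [0.394, -0.261, 0.012]]
plate corner [[0.659, -0.047, 0.04], [0.363, -0.04, 0.04]] [[0.659, -0.046, 0.04], [0.359, -0.039, 0.04]]
top feet [[0.4352 0.0131 0.05  ]
 [0.5812 0.0084 0.05  ]]
(array([0.44530986, 0.01888145, 0.07187482]), np.float64(0.0034348124847934838))
(array([0.59213333, 0.01097507, 0.10605414]), np.float64(0.00038814405180358734))
```

```bash
python3 - <<'E'
from h import *
go([.439,.0115,.056],39.7)
E
```

```text
t 3.73 pos [0.4491 0.0148 0.2314] az 31.72 q7 -1.15 tilt [ 0.  0. -1.] w 0.994 F [ 0.5  0.1 -0.9]
 shift [-10.4  -2.5 175.4] roll -7.98
```

>>> step_arm(motion=[[-10.4,-2.5,20,0,50],[0,0,25,-4,50],[0,0,25,-4,50],[0,0,25,0,50],[0,0,20,0,50]])

```text
t: 4.15
tool_pos: [0.4383, 0.0115, 0.1148]
tool_rot: [-0.0, 0.94, 0.342, -0.0]
wrist_force: [-0.5, -0.4, 0.4]
gripper_width: 0.586
gripper_force: 0.0
```

```bash
python3 - <<'E'
from h import *
go([.439,.0115,.056],39.7)
w=capture("wrist"); cv2.imwrite("pics/w2.png",w["pixels"]); import pickle; pickle.dump(w,open("w2.pkl","wb"))
for z in(.045,.075,.085,.095): print(z,proj(w,[[.439,.0115,z]]).round(1))
E
```

```text
t 4.15 pos [0.4383 0.0115 0.1148] az 39.97 q7 -0.97 tilt [-0.001  0.    -1.   ] w 0.586 F [-0.5 -0.4  0.4]
 shift [ 0.6  0.5 58.8] roll 0.27
0.045 [[280.8 222. ]]
0.075 [[280.7 237.7]]
0.085 [[280.7 244. ]]
0.095 [[280.7 250.9]]
```

View pics/w2.png

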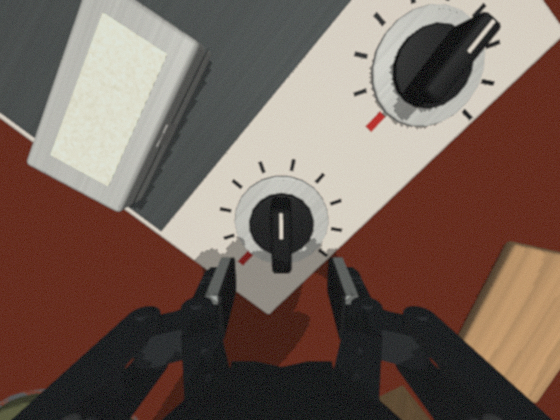

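```bash
python3 - <<'E'
from h import *
import pickle
w=pickle.load(open("w1.pkl","rb"));v=pickle.load(open("w2.pkl","rb"));s=capture("scene")
print(tri(w,(377.5,55),v,(494,22)),tri(w,(368.75,74),v,(472,50)))
print("near mark", tri(w,(278.25,202.25),v,(281.5,240)),tri(w,(275.75,186.25),v,(281,214)))
# scene: bar-top front corners of dials
q=lambda x,y:(x/4.4+220,y/4.4+165)
print("near bar top ctr scene", tri(v,(281.5,234.5),s,q(150,187)), "far", onplane(s,[q(291,287)],.075), tri(v,(281.5,272),s,q(115,185)))
E
```

```text
(array([0.60513039, 0.00898204, 0.08735285]), np.float64(0.0007315406506257563)) (array([0.58872632, 0.00729956, 0.08905783]), np.float64(0.0007295904380053271))
near mark (array([0.44328034, 0.01414763, 0.08939737]), np.float64(0.000421644899582483)) (array([0.45520128, 0.02447322, 0.08422747]), np.float64(0.0005585782914527527))
near bar top ctr scene (array([0.44168713, 0.01316739, 0.08138265]), np.float64(0.003809712685192335)) far [[0.57856592 0.01468873 0.075     ]] (array([ 0.42216396, -0.00335615,  0.08145647]), np.float64(0.000983057838854363))
```

>>> step_arm(motion=[[0.5,0.5,18,0,50],[0,0,18,0,50],[0,0,18.5,0,50],[0,0,0,0,5],[0,0,0,0,5]], squeeze=25)

```text
t: 4.67
tool_pos: [0.4399, 0.0115, 0.0625]
tool_rot: [0.0, 0.94, 0.341, -0.0]
wrist_force: [-0.5, 0.3, -0.1]
gripper_width: 0.313
gripper_force: 0.0
```

>>> step_arm(motion=[[0,0,0,0,5],[0,0,0,0,5],[0,0,0,0,5],[0,0,0,0,5],[0,0,0,0,5]])

```text
t: 5.08
tool_pos: [0.44, 0.0128, 0.0635]
tool_rot: [-0.001, 0.94, 0.34, 0.001]
wrist_force: [-4.6, 3.5, 3.4]
gripper_width: 0.153
gripper_force: 28.3
```

>>> step_arm(motion=[[0,0,0,-6.6,5],[0,0,0,-6.6,5],[0,0,0,-6.6,5],[0,0,0,-6.6,5],[0,0,0,-6.6,5]])

```text
t: 5.5
tool_pos: [0.4395, 0.0132, 0.0635]
tool_rot: [-0.001, 0.803, 0.596, 0.001]
wrist_force: [-5.5, 4.3, 5.7]
gripper_width: 0.152
gripper_force: 28.5
```

>>> step_arm(motion=[[0,0,0,-6.6,5],[0,0,0,-6.6,5],[0,0,0,-6.6,5],[0,0,0,-6.6,5],[0,0,0,-6.6,5]])

```text
t: 5.92
tool_pos: [0.4389, 0.0132, 0.0635]
tool_rot: [-0.002, 0.601, 0.799, 0.001]
wrist_force: [-7.3, 3.4, 8.3]
gripper_width: 0.154
gripper_force: 28.8
```

>>> step_arm(motion=[[0,0,0,-6.6,5],[0,0,0,-6.6,5],[0,0,0,-6.6,5],[0,0,0,-6.6,5],[0,0,0,-6.6,5]])

```text
t: 6.33
tool_pos: [0.4384, 0.013, 0.0635]
tool_rot: [-0.002, 0.349, 0.937, 0.001]
wrist_force: [-9.1, 4.1, 10.4]
gripper_width: 0.154
gripper_force: 29.0
```

>>> step_arm(motion=[[0,0,0,-6,5],[0,0,0,-6,5],[0,0,0,-6,5],[0,0,0,-6,5],[0,0,0,-6,5]])

```text
t: 6.75
tool_pos: [0.4381, 0.0125, 0.0635]
tool_rot: [-0.002, 0.095, 0.995, 0.001]
wrist_force: [-9.0, 1.5, 10.9]
gripper_width: 0.153
gripper_force: 29.1
```

```bash
python3 - <<'E'
from h import *
go([.439,.0115,.16],178.6); print(get_obs()["wrist_torque"])
E
```

```text
t 6.75 pos [0.4381 0.0125 0.0635] az 169.08 q7 1.31 tilt [-0.004  0.002 -1.   ] w 0.153 F [-9.   1.5 10.9]
 shift [ -0.7  -0.7 -96.5] roll -9.52
[ 0.54574653  2.07380199 -0.01185223]
```

>>> step_arm(motion=[[0,0,0,-4,5],[0,0,0,-3,5],[0,0,0,-2,5],[0,0,0,0,5],[0,0,0,0,5]])

```text
t: 7.17
tool_pos: [0.4381, 0.0124, 0.0635]
tool_rot: [-0.002, 0.019, 1.0, 0.001]
wrist_force: [-9.2, 1.6, 11.1]
gripper_width: 0.153
gripper_force: 29.1
```

```bash
python3 - <<'E'
from h import *
go([.439,.0115,.16],178.6); print(get_obs()["wrist_torque"])
E
```

```text
t 7.17 pos [0.4381 0.0124 0.0635] az 177.8 q7 1.46 tilt [-0.004  0.002 -1.   ] w 0.153 F [-9.2  1.6 11.1]
 shift [ -0.6  -0.7 -96.5] roll -0.8
[0.5191277  2.12009918 0.03455911]
```

>>> step_arm(motion=[[0,0,0,-2,5],[0,0,0,-1.5,5],[0,0,0,-1.5,5],[0,0,0,0,5],[0,0,0,0,5]])

```text
t: 7.58
tool_pos: [0.4383, 0.0123, 0.0635]
tool_rot: [-0.002, -0.022, 1.0, 0.002]
wrist_force: [-9.6, 2.7, 10.1]
gripper_width: 0.158
gripper_force: 55.4
```

```bash
python3 - <<'E'
from h import *
go([.439,.0115,.16],178.6); print(get_obs()["wrist_torque"])
E
```

```text
t 7.58 pos [0.4383 0.0123 0.0635] az -177.49 q7 1.54 tilt [-0.003  0.003 -1.   ] w 0.158 F [-9.6  2.7 10.1]
 shift [ -0.4  -0.5 -96.5] roll 3.91
[ 0.5244952   1.98766876 -1.26485043]
```

>>> step_arm(motion=[[0,0,0,0,50],[0,0,0,0,50],[0,0,0,0,50],[0,0,-25,0,50],[0,0,-27,0,50]])

```text
t: 8.0
tool_pos: [0.4385, 0.011, 0.1134]
tool_rot: [-0.002, -0.024, 1.0, -0.001]
wrist_force: [0.2, 0.0, 0.8]
gripper_width: 0.584
gripper_force: 0.0
```

>>> step_arm(motion=[[-37,-3,0,7,50],[0,0,0,7,50],[0,0,0,7,50],[0,0,0,7,50],[0,0,0,7,50]])

```text
t: 8.42
tool_pos: [0.4775, 0.0101, 0.1142]
tool_rot: [0.001, 0.281, 0.96, -0.0]
wrist_force: [-0.1, 0.2, 0.0]
gripper_width: 0.588
gripper_force: 0.0
```

>>> step_arm(motion=[[0,0,0,7,50],[0,0,0,7,50],[0,0,0,7,50],[0,0,0,7,50],[0,0,0,7,50]])

```text
t: 8.83
tool_pos: [0.4774, 0.0101, 0.1142]
tool_rot: [0.001, 0.556, 0.831, 0.0]
wrist_force: [-0.5, -0.1, 0.3]
gripper_width: 0.584
gripper_force: 0.0
```

>>> step_arm(motion=[[0,0,0,7,50],[0,0,0,7,50],[0,0,0,7,50],[0,0,0,7,50],[0,0,0,7,50]])

```text
t: 9.25
tool_pos: [0.4774, 0.0101, 0.1142]
tool_rot: [0.0, 0.78, 0.625, 0.0]
wrist_force: [0.2, -0.3, 0.2]
gripper_width: 0.587
gripper_force: 0.0
```

>>> step_arm(motion=[[0,0,0,7,50],[0,0,0,7,50],[0,0,0,7,50],[0,0,0,7,50],[0,0,0,7,50]])

```text
t: 9.67
tool_pos: [0.4774, 0.0101, 0.1142]
tool_rot: [0.0, 0.932, 0.362, 0.001]
wrist_force: [-0.5, -0.3, -0.6]
gripper_width: 0.586
gripper_force: 0.0
```

>>> step_arm(motion=[[0,0,0,7,50],[0,0,0,7,50],[0,0,0,7,50],[0,0,0,7,50],[0,0,0,7,50]])

```text
t: 10.08
tool_pos: [0.4774, 0.0101, 0.1142]
tool_rot: [0.0, 0.998, 0.065, 0.001]
wrist_force: [-0.6, 0.1, 0.5]
gripper_width: 0.59
gripper_force: 0.0
```

```bash
python3 - <<'E'
from h import *
go([.586,.007,.114],6.5)
E
```

```text
t 10.08 pos [0.4774 0.0101 0.1142] az 7.42 q7 -1.5 tilt [ 0.001 -0.    -1.   ] w 0.59 F [-0.6  0.1  0.5]
 shift [107.3  17.1   0.4] roll 0.92
```

Over to the far dial, with a picture above it (this view also covers the near dial's stop check earlier taken by torque).

>>> step_arm(motion=[[35.5,5.6,0,1,50],[35.5,5.7,0,0,50],[35.5,5.7,0,0,50],[0,0,0,0,50],[0,0,0,0,50]])

```text
t: 10.5
tool_pos: [0.5858, 0.0061, 0.1131]
tool_rot: [0.001, 0.998, 0.059, -0.0]
wrist_force: [-0.6, -0.2, -0.5]
gripper_width: 0.585
gripper_force: 0.0
```

```bash
python3 - <<'E'
from h import *
go([.586,.007,.062],6.5)
w=capture("wrist"); t=capture("top")
im=np.hstack([cv2.resize(w["pixels"][130:330,180:380],(400,400)),cv2.resize(t["pixels"][205:265,265:325],(400,400),interpolation=cv2.INTER_CUBIC)])
cv2.imwrite("pics/w3.png",im)
print(proj(w,[.586,.007,.086]))
E
```

```text
t 10.5 pos [0.5858 0.0061 0.1131] az 6.75 q7 -1.41 tilt [-0.001 -0.002 -1.   ] w 0.585 F [-0.6 -0.2 -0.5]
 shift [ 0.4 -1.  51.1] roll 0.25
[[278.8105193  246.81785796]]
```

View pics/w3.png

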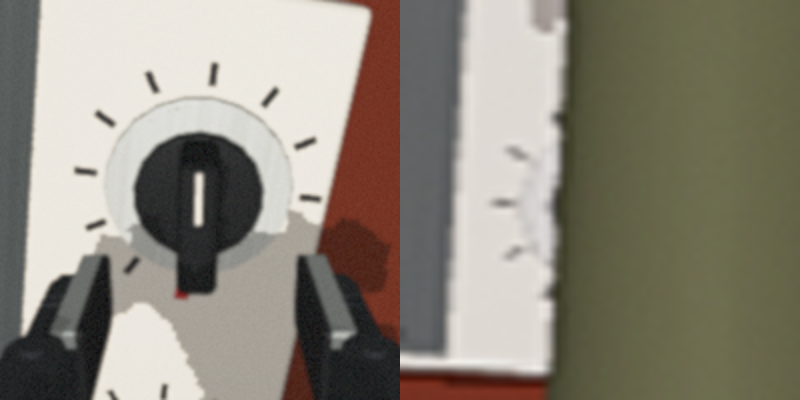

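>>> step_arm(motion=[[0.4,-0.5,17,0,50],[0,0,17,0,50],[0,0,17,0,50],[0,0,0,0,5],[0,0,0,0,5]], squeeze=25)

```text
t: 11.02
tool_pos: [0.5835, 0.0071, 0.0629]
tool_rot: [-0.0, 0.998, 0.059, -0.001]
wrist_force: [0.4, 0.3, 0.2]
gripper_width: 0.309
gripper_force: 0.0
```

>>> step_arm(motion=[[0,0,0,0,5],[0,0,0,0,5],[0,0,0,0,5],[0,0,0,0,5],[0,0,0,0,5]])

```text
t: 11.43
tool_pos: [0.585, 0.0076, 0.0642]
tool_rot: [-0.001, 0.998, 0.059, 0.0]
wrist_force: [-5.4, 2.7, 7.0]
gripper_width: 0.155
gripper_force: 29.9
```

>>> step_arm(motion=[[0,0,0,-6.8,5],[0,0,0,-6.8,5],[0,0,0,-6.8,5],[0,0,0,-6.8,5],[0,0,0,-6.8,5]])

```text
t: 11.85
tool_pos: [0.585, 0.0077, 0.0643]
tool_rot: [-0.001, 0.936, 0.351, 0.0]
wrist_force: [-4.3, 1.4, 6.2]
gripper_width: 0.157
gripper_force: 29.9
```

>>> step_arm(motion=[[0,0,0,-6.8,5],[0,0,0,-6.8,5],[0,0,0,-6.8,5],[0,0,0,-6.8,5],[0,0,0,-6.8,5]])

```text
t: 12.27
tool_pos: [0.5851, 0.0077, 0.0643]
tool_rot: [-0.0, 0.793, 0.609, 0.001]
wrist_force: [-4.4, 2.8, 6.8]
gripper_width: 0.158
gripper_force: 29.9
```

>>> step_arm(motion=[[0,0,0,-6.8,5],[0,0,0,-6.8,5],[0,0,0,-6.8,5],[0,0,0,-6.8,5],[0,0,0,-6.8,5]])

```text
t: 12.68
tool_pos: [0.585, 0.0078, 0.0643]
tool_rot: [-0.0, 0.58, 0.815, 0.001]
wrist_force: [-4.3, 2.0, 5.6]
gripper_width: 0.16
gripper_force: 29.9
```

>>> step_arm(motion=[[0,0,0,-6.8,5],[0,0,0,-6.8,5],[0,0,0,-6.8,5],[0,0,0,-6.8,5],[0,0,0,-6.8,5]])

```text
t: 13.1
tool_pos: [0.585, 0.0078, 0.0642]
tool_rot: [-0.0, 0.317, 0.949, 0.001]
wrist_force: [-4.5, 1.7, 5.8]
gripper_width: 0.156
gripper_force: 29.9
```

>>> step_arm(motion=[[0,0,0,-6.8,5],[0,0,0,-6.8,5],[0,0,0,-6.8,5],[0,0,0,-4,5],[0,0,0,0,5]])

```text
t: 13.52
tool_pos: [0.585, 0.0078, 0.0643]
tool_rot: [0.0, 0.11, 0.994, 0.001]
wrist_force: [-5.6, 1.7, 6.1]
gripper_width: 0.153
gripper_force: 29.9
```

```bash
python3 - <<'E'
from h import *
go([.586,.007,.16],178.6); print(get_obs()["wrist_torque"])
E
```

```text
t 13.52 pos [0.585  0.0078 0.0643] az 167.33 q7 1.28 tilt [ 0.     0.001 -1.   ] w 0.153 F [-5.6  1.7  6.1]
 shift [ -1.2  -0.4 -95.7] roll -11.27
[0.58788533 1.01058285 0.02373599]
```

>>> step_arm(motion=[[0,0,0,-4,5],[0,0,0,-3,5],[0,0,0,-2,5],[0,0,0,0,5],[0,0,0,0,5]])

```text
t: 13.93
tool_pos: [0.585, 0.0078, 0.0643]
tool_rot: [0.0, 0.033, 0.999, 0.001]
wrist_force: [-4.8, 2.7, 6.7]
gripper_width: 0.153
gripper_force: 29.9
```

```bash
python3 - <<'E'
from h import *
go([.586,.007,.16],178.6); print(get_obs()["wrist_torque"])
E
```

```text
t 13.93 pos [0.585  0.0078 0.0643] az 176.16 q7 1.43 tilt [ 0.     0.001 -1.   ] w 0.153 F [-4.8  2.7  6.7]
 shift [ -1.1  -0.6 -95.7] roll -2.44
[ 0.49716003  0.94288147 -0.01013593]
```

>>> step_arm(motion=[[0,0,0,-2.5,5],[0,0,0,-2,5],[0,0,0,-2,5],[0,0,0,0,5],[0,0,0,0,5]])

```text
t: 14.35
tool_pos: [0.5853, 0.0077, 0.0644]
tool_rot: [0.001, -0.021, 1.0, 0.001]
wrist_force: [-2.9, 3.1, 6.6]
gripper_width: 0.157
gripper_force: 54.3
```

```bash
python3 - <<'E'
from h import *
go([.586,.007,.16],178.6); print(get_obs()["wrist_torque"])
E
```

```text
t 14.35 pos [0.5853 0.0077 0.0644] az -177.57 q7 1.54 tilt [ 0.001  0.002 -1.   ] w 0.157 F [-2.9  3.1  6.6]
 shift [ -0.7  -0.6 -95.6] roll 3.83
[ 0.60539744  0.81291294 -1.06990588]
```

>>> step_arm(motion=[[0,0,0,0,50],[0,0,0,0,50],[0,0,0,0,50],[0,0,-25,0,85],[0,0,-35,0,85]])

```text
t: 14.77
tool_pos: [0.5821, 0.0065, 0.1197]
tool_rot: [-0.004, -0.023, 1.0, -0.0]
wrist_force: [-0.4, -0.6, -0.6]
gripper_width: 0.849
gripper_force: 0.0
```

>>> step_arm(motion=[[20,20,-30,0,85],[20,20,-30,0,85],[0,20,-30,0,85],[0,20,-20,0,85],[0,20,0,0,85]])

```text
t: 15.18
tool_pos: [0.543, 0.1062, 0.2387]
tool_rot: [0.005, -0.023, 1.0, 0.001]
wrist_force: [-0.4, 0.1, 0.4]
gripper_width: 0.995
gripper_force: 0.0
```

```bash
python3 - <<'E'
from h import *
go([.586,.007,.16],178.6)
w=capture("wrist"); cv2.imwrite("pics/w4.png",w["pixels"]); import pickle; pickle.dump(w,open("w4.pkl","wb"))
t=capture("top"); pickle.dump(t,open("t4.pkl","wb"))
E
```

```text
t 15.18 pos [0.543  0.1062 0.2387] az -177.37 q7 1.36 tilt [ 0.01   0.001 -1.   ] w 0.995 F [-0.4  0.1  0.4]
 shift [ -37.6 -101.1   79. ] roll 4.03
```

View pics/w4.png

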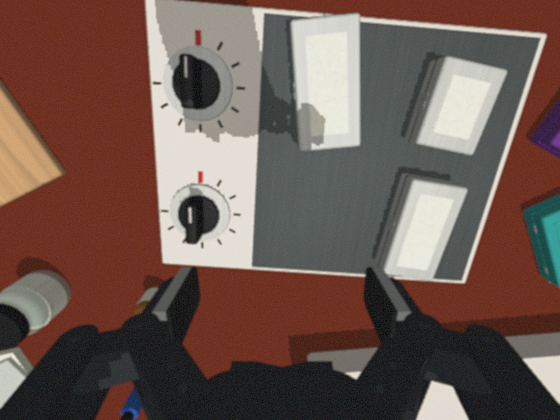

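```bash
cat >> h.py <<'E'
def cases(c,th=165,z=.074,poly=None,lo=300,hi=20000):
    g=c["pixels"].min(2); m=g>th
    if poly is not None:
        r=np.zeros(g.shape,np.uint8); cv2.fillPoly(r,[np.array(poly,np.int32)],1); m&=r>0
    out=[]
    for k in blobs(m,lo,hi):
        p=onplane(c,k[:,0].astype(float),z)
        r=cv2.minAreaRect((p[:,:2]*1000).astype(np.float32)); b=cv2.boxPoints(r)
        e=[b[1]-b[0],b[2]-b[1]]; L=max(e,key=np.linalg.norm); az=np.degrees(np.arctan2(L[1],L[0]))%180
        out.append((np.array(r[0])/1000,sorted(r[1]),az,proj(c,[[*np.array(r[0])/1000,z]])[0]))
    return out
def plate_poly(c,z=.06,ins=.008):
    O=np.array([.5135,.1615]); a=np.radians(-1.4); M=np.array([[np.cos(a),-np.sin(a)],[np.sin(a),np.cos(a)]])
    l=np.array([[-.15+ins,-.10],[.15-ins,-.10],[.15-ins,.2055-ins],[-.15+ins,.2055-ins]])
    return proj(c,np.c_[O+l@M.T,np.full(4,z)])
E
python3 - <<'E'
from h import *
import pickle
for n in("w4.pkl","t4.pkl"):
    c=pickle.load(open(n,"rb"))
    for th in (165,185,205):
        for r in cases(c,th): 
            if 40<r[1][0]<90 and r[1][1]<140: print(n,th,r[0].round(4),np.round(r[1],1),r[2].round(1),r[3].round())
E
```

```text
w4.pkl 165 [0.8503 0.3604] [74.1 75.3] 92.5 [447. 401.]
w4.pkl 165 [0.5895 0.2707] [ 61.4 121.4] 173.3 [422. 235.]
w4.pkl 165 [0.5715 0.0144] [50.  90.8] 162.5 [199. 211.]
w4.pkl 165 [0.4508 0.2798] [61.2 81.5] 171.3 [460. 108.]
w4.pkl 185 [0.8503 0.36  ] [72.9 74.1] 2.5 [446. 401.]
w4.pkl 185 [0.5891 0.2708] [ 59.7 119.1] 173.2 [422. 234.]
w4.pkl 185 [0.5725 0.0153] [68.7 88.9] 134.8 [200. 211.]
w4.pkl 185 [0.4508 0.2801] [59.5 80.1] 171.2 [460. 108.]
w4.pkl 185 [0.4374 0.1455] [ 60.1 116.5] 7.6 [327.  87.]
w4.pkl 205 [0.8513 0.3597] [70.8 72.2] 2.5 [446. 402.]
w4.pkl 205 [0.5833 0.272 ] [ 40.2 102. ] 173.2 [424. 230.]
w4.pkl 205 [0.4373 0.1456] [ 58.1 114.5] 7.6 [327.  87.]
t4.pkl 165 [0.4491 0.2829] [63.1 81.9] 171.4 [204. 230.]
t4.pkl 165 [0.5855 0.2738] [ 63.2 117.7] 173.1 [209. 183.]
t4.pkl 185 [0.449  0.2826] [60.  80.9] 171.4 [204. 230.]
t4.pkl 185 [0.5857 0.2736] [ 60.8 116.8] 172.5 [209. 183.]
t4.pkl 205 [0.4493 0.2833] [57.1 79.2] 170.5 [204. 229.]
t4.pkl 205 [ 0.5204 -0.0069] [ 55.5 113.9] 178.1 [303. 208.]
t4.pkl 205 [0.5857 0.2738] [ 57.4 115.6] 173.1 [209. 183.]
t4.pkl 205 [0.6277 0.005 ] [48.3 85.7] 88.2 [300. 172.]
```

>>> step_arm(motion=[[34,14,0,0,85],[34,14,0,0,85],[35,15,0,7,85],[0,0,0,7,85],[0,0,0,7,85]])

```text
t: 15.7
tool_pos: [0.4338, 0.143, 0.2323]
tool_rot: [0.0, 0.161, 0.987, -0.001]
wrist_force: [0.7, -0.6, -0.4]
gripper_width: 0.993
gripper_force: 0.0
```

>>> step_arm(motion=[[0,0,0,7,85],[0,0,0,7,85],[0,0,0,7,85],[0,0,0,7,85],[0,0,0,7,85]])

```text
t: 16.12
tool_pos: [0.4355, 0.1419, 0.232]
tool_rot: [-0.0, 0.452, 0.892, -0.001]
wrist_force: [0.8, -0.7, -0.8]
gripper_width: 0.994
gripper_force: 0.0
```

>>> step_arm(motion=[[0,0,0,7,85],[0,0,0,7,85],[0,0,0,7,85],[0,0,0,7,85],[0,0,0,7,85]])

```text
t: 16.53
tool_pos: [0.4355, 0.1419, 0.232]
tool_rot: [-0.0, 0.7, 0.715, -0.001]
wrist_force: [-0.3, -0.1, 0.6]
gripper_width: 0.997
gripper_force: 0.0
```

>>> step_arm(motion=[[0,0,0,7,85],[0,0,0,7,85],[0,0,0,7,85],[0,0,0,7,85],[0,0,0,7,85]])

```text
t: 16.95
tool_pos: [0.4355, 0.1418, 0.232]
tool_rot: [0.0, 0.882, 0.471, -0.001]
wrist_force: [-0.5, -0.4, 0.6]
gripper_width: 0.995
gripper_force: 0.0
```

>>> step_arm(motion=[[0,0,0,7,85],[0,0,0,7,85],[0,0,0,7,85],[0,0,0,7,85],[0,0,0,7,85]])

```text
t: 17.37
tool_pos: [0.4355, 0.1418, 0.232]
tool_rot: [0.0, 0.983, 0.184, -0.001]
wrist_force: [0.4, -0.2, 0.4]
gripper_width: 0.996
gripper_force: 0.0
```

>>> step_arm(motion=[[0,0,20,7,85],[0,0,20,7,85],[0,0,20,0,85],[0,0,20,0,85],[0,0,0,0,85]])

```text
t: 17.78
tool_pos: [0.4327, 0.141, 0.1484]
tool_rot: [0.001, 0.998, 0.066, -0.004]
wrist_force: [-0.4, -0.8, -0.8]
gripper_width: 0.997
gripper_force: 0.0
```

```bash
python3 - <<'E'
from h import *
w=capture("wrist")
for th in (165,185,205):
    for r in cases(w,th,poly=plate_poly(w,.074)): print(th,r[0].round(4),np.round(r[1],1),r[2].round(1),r[3].round())
go([.4375,.1455,.049],7.6)
E
```

```text
165 [0.4508 0.148 ] [60.6 90.3] 7.9 [274. 198.]
165 [0.451  0.2802] [60.2 80.8] 171.2 [102. 176.]
165 [0.5072 0.0734] [ 24.1 175. ] 178.5 [385. 137.]
165 [0.5515 0.2757] [43.9 60.6] 83.7 [98. 26.]
165 [0.4765 0.3363] [  3.9 163.6] 178.2 [ 20. 132.]
185 [0.4496 0.1514] [51.7 88.7] 7.7 [270. 199.]
185 [0.4512 0.2805] [39.7 59.3] 171.1 [101. 176.]
185 [0.5077 0.0732] [ 23.8 173.9] 178.5 [386. 137.]
185 [0.5515 0.2711] [42.6 49.1] 83.1 [105.  27.]
185 [0.4769 0.3364] [  2.8 162.6] 178.2 [ 20. 131.]
205 [0.444  0.1469] [37.6 74.7] 7.8 [275. 206.]
205 [0.4506 0.2808] [36.2 52.6] 171.6 [101. 176.]
205 [0.5571 0.2641] [14.1 21.3] 110.3 [116.  18.]
t 17.83 pos [0.4339 0.1416 0.1505] az 7.59 q7 -1.81 tilt [-0.005 -0.002 -1.   ] w 0.992 F [0.5 0.6 0. ]
 shift [  4.6  -3.5 101.5] roll -0.01
```

>>> step_arm(motion=[[4.5,-3.5,20,0,85],[0,0,25,0,85],[0,0,25,0,85],[0,0,20,0,85],[0,0,11.5,0,85]], squeeze=40)

```text
t: 18.25
tool_pos: [0.4393, 0.1465, 0.0503]
tool_rot: [0.0, 0.998, 0.066, -0.001]
wrist_force: [-0.2, -0.5, -0.2]
gripper_width: 0.996
gripper_force: 0.0
```

>>> step_arm(motion=[[0,0,0,0,85],[0,0,0,0,50],[0,0,0,0,50],[0,0,0,0,50],[0,0,0,0,50]])

```text
t: 18.67
tool_pos: [0.4411, 0.1476, 0.0532]
tool_rot: [-0.0, 0.998, 0.066, 0.002]
wrist_force: [0.7, -0.9, 5.5]
gripper_width: 0.738
gripper_force: 45.9
```

>>> step_arm(motion=[[0,0,0,0,50],[0,0,0,0,50],[0,0,-10,0,50],[0,0,-15,0,50],[0,0,-20,0,50]])

```text
t: 19.08
tool_pos: [0.4379, 0.1469, 0.096]
tool_rot: [0.0, 0.998, 0.067, -0.002]
wrist_force: [0.0, 0.5, -2.8]
gripper_width: 0.742
gripper_force: 44.9
```

```bash
python3 - <<'E'
from h import *
go([.4985,-.269,.17],27.5)
E
```

```text
t 19.08 pos [0.4379 0.1469 0.096 ] az 7.65 q7 -1.83 tilt [-0.003 -0.001 -1.   ] w 0.742 F [ 0.   0.5 -2.8]
 shift [  4.4 420.3 -73.9] roll -19.85
```

>>> step_arm(motion=[[0,0,-30,0,50],[0,10,-30,0,50],[0,20,-14,0,50],[0,30,0,0,50],[0,35,0,0,50]])

```text
t: 19.5
tool_pos: [0.4527, 0.054, 0.1725]
tool_rot: [-0.0, 0.998, 0.069, 0.002]
wrist_force: [-0.0, -0.3, -2.4]
gripper_width: 0.735
gripper_force: 45.0
```

>>> step_arm(motion=[[1,35,0,0,50],[1,35,0,0,50],[1,35,0,0,50],[1,35,0,0,50],[0,35,0,0,50]])

```text
t: 19.92
tool_pos: [0.479, -0.1212, 0.1708]
tool_rot: [-0.0, 0.998, 0.067, 0.0]
wrist_force: [-0.1, 0.1, -1.7]
gripper_width: 0.739
gripper_force: 45.0
```

>>> step_arm(motion=[[0,35,0,0,50],[0,35,0,0,50],[0,35,0,0,50],[0,30,0,0,50],[0,15,0,0,50]])

```text
t: 20.33
tool_pos: [0.4981, -0.2732, 0.1706]
tool_rot: [0.001, 0.998, 0.064, -0.0]
wrist_force: [0.5, -0.1, -2.2]
gripper_width: 0.737
gripper_force: 45.0
```

>>> step_arm(motion=[[0,0,0,-5,50],[0,0,0,-5,50],[0,0,0,-5,50],[0,0,0,-4.8,50],[0,0,0,0,50]])

```text
t: 20.75
tool_pos: [0.4989, -0.2681, 0.1705]
tool_rot: [-0.0, 0.971, 0.238, -0.0]
wrist_force: [-0.1, 0.2, -2.4]
gripper_width: 0.738
gripper_force: 45.0
```

```bash
python3 - <<'E'
from h import *
go([.4985,-.269,.03],27.5)
w=capture("wrist"); cv2.imwrite("pics/w5.png",w["pixels"]); import pickle; pickle.dump(w,open("w5.pkl","wb"))
pickle.dump(capture("top"),open("t5.pkl","wb"))
E
```

```text
t 20.75 pos [ 0.4989 -0.2681  0.1705] az 27.56 q7 -0.63 tilt [-0.     0.001 -1.   ] w 0.738 F [-0.1  0.2 -2.4]
 shift [ -0.8   0.8 140.5] roll 0.06
```

View pics/w5.png

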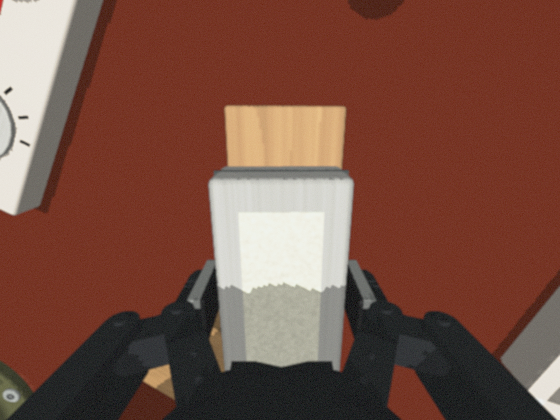

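```bash
python3 - <<'E'
from h import *
import pickle
w=pickle.load(open("w5.pkl","rb")); t=pickle.load(open("t5.pkl","rb"))
h=cv2.cvtColor(w["pixels"],cv2.COLOR_BGR2HSV)
m=(h[...,0]>9)&(h[...,0]<25)&(h[...,2]>150)&(h[...,1]<170); m[:60]=0; m[170:]=0; m[:,:180]=0; m[:,400:]=0
k=max(blobs(m,500,20000),key=cv2.contourArea)
p=onplane(w,k[:,0].astype(float),.012); r=cv2.minAreaRect((p[:,:2]*1000).astype(np.float32)); b=cv2.boxPoints(r)/1000
T=rot(get_obs()["tool_rot"]); tp=get_obs()["tool_pos"]
bt=T.inv().apply(np.c_[b,np.full(4,.012)]-tp)*1000; print("board visible rect in tool mm",bt.round(1).tolist())
# side edges
ys,xs=np.nonzero(m)
rows=[(y,xs[ys==y].min(),xs[ys==y].max()) for y in range(112,162,8)]
L=T.inv().apply(onplane(w,[(a,y) for y,a,c in rows],.012)-tp)*1000; Rr=T.inv().apply(onplane(w,[(c+1,y) for y,a,c in rows],.012)-tp)*1000
print("L slope",np.polyfit(L[:,0],L[:,1],1),"R",np.polyfit(Rr[:,0],Rr[:,1],1), "ymid",((L+Rr)/2)[:,1].round(1))
for z in(.188,.192): print("case front edge tool",(T.inv().apply(onplane(w,[(211.5,180),(352,180)],z)-tp)*1000).round(1).tolist())
# top: board part
hh=cv2.cvtColor(t["pixels"],cv2.COLOR_BGR2HSV)
E
```

```text
board visible rect in tool mm [[29.1, -56.3, 158.5], [28.4, 63.2, 158.4], [88.5, 63.6, 158.4], [89.1, -56.0, 158.5]]
L slope [ 1.14049654e-02 -5.61280524e+01] R [9.48382577e-03 6.31764399e+01] ymid [4.5 4.  4.6 4.1 3.7 4.3 3.8]
case front edge tool [[54.2, -30.5, -17.5], [54.5, 31.7, -17.5]]
case front edge tool [[55.1, -29.5, -21.5], [55.4, 30.7, -21.5]]
```

>>> step_arm(motion=[[4.3,3,10,0.5,50],[0,0,35,0,50],[0,0,35,0,50],[0,0,35,0,50],[0,0,22,0,50]])

```text
t: 21.27
tool_pos: [0.5026, -0.2677, 0.0291]
tool_rot: [-0.002, 0.973, 0.232, -0.002]
wrist_force: [-0.0, -0.1, -2.6]
gripper_width: 0.74
gripper_force: 44.9
```

>>> step_arm(motion=[[0,0,2,0,50],[0,0,1,0,50],[0,0,1,0,50],[0,0,0,0,50],[0,0,0,0,50]])

```text
t: 21.68
tool_pos: [0.5057, -0.2696, 0.031]
tool_rot: [0.001, 0.973, 0.233, 0.001]
wrist_force: [0.2, 0.5, -0.9]
gripper_width: 0.74
gripper_force: 45.4
```

>>> step_arm(motion=[[0,0,1,0,50],[0,0,1,0,50],[0,0,1,0,50],[0,0,0,0,50],[0,0,0,0,50]])

```text
t: 22.1
tool_pos: [0.5044, -0.269, 0.0263]
tool_rot: [-0.0, 0.972, 0.233, -0.0]
wrist_force: [0.1, -0.6, -1.8]
gripper_width: 0.738
gripper_force: 45.4
```

>>> step_arm(motion=[[0,0,1,0,50],[0,0,1,0,50],[0,0,0,0,50],[0,0,0,0,50],[0,0,0,0,50]])

```text
t: 22.52
tool_pos: [0.5047, -0.2692, 0.0252]
tool_rot: [-0.0, 0.972, 0.233, 0.0]
wrist_force: [-1.9, 1.2, 6.3]
gripper_width: 0.74
gripper_force: 46.3
```

>>> step_arm(motion=[[0,0,0.5,0,50],[0,0,0.5,0,50],[0,0,0,0,50],[0,0,0,0,50],[0,0,0,0,50]])

```text
t: 22.93
tool_pos: [0.5047, -0.2692, 0.0251]
tool_rot: [-0.0, 0.973, 0.233, 0.0]
wrist_force: [-5.1, 2.8, 11.7]
gripper_width: 0.737
gripper_force: 47.0
```

```bash
python3 - <<'E'
from h import *
go([.5031,-.2715,.025],27)
E
```

```text
t 22.93 pos [ 0.5047 -0.2692  0.0251] az 26.93 q7 -0.64 tilt [ 0.  0. -1.] w 0.737 F [-5.1  2.8 11.7]
 shift [-2.4  1.4  0.1] roll -0.07
```

>>> step_arm(motion=[[0,0,0,0,85],[0,0,0,0,85],[0,0,0,0,85],[0,0,0,0,85],[0,0,-10,0,85]])

```text
t: 23.35
tool_pos: [0.5029, -0.2683, 0.0315]
tool_rot: [-0.001, 0.972, 0.233, -0.002]
wrist_force: [-0.2, 0.2, 0.2]
gripper_width: 0.993
gripper_force: 0.0
```

>>> step_arm(motion=[[0,0,-30,0,85],[0,0,-35,0,85],[-10,0,-35,0,85],[-20,0,-35,0,85],[-25,0,0,0,85]])

```text
t: 23.77
tool_pos: [0.4602, -0.2954, 0.1768]
tool_rot: [0.004, 0.972, 0.234, 0.005]
wrist_force: [1.2, -2.3, -0.6]
gripper_width: 0.992
gripper_force: 0.0
```

```bash
python3 - <<'E'
from h import *
go([.5,-.27,.17],27)
import pickle
w=capture("wrist"); t=capture("top")
cv2.imwrite("pics/w6.png",w["pixels"]); pickle.dump((w,t),open("p6.pkl","wb"))
for th in(150,165,185):
  for r in cases(w,th,z=.046): 
    if 45<r[1][0]<80: print("w",th,r[0].round(4),np.round(r[1],1),r[2].round(1),r[3].round())
for r in cases(t,175,z=.074): 
    if 45<r[1][0]<80: print("t",r[0].round(4),np.round(r[1],1),r[2].round(1),r[3].round())
E
```

```text
t 23.77 pos [ 0.4602 -0.2954  0.1768] az 27.12 q7 -0.56 tilt [ 0.013 -0.006 -1.   ] w 0.992 F [ 1.2 -2.3 -0.6]
 shift [46.9 -4.6  7.2] roll 0.12
w 150 [ 0.5015 -0.2717] [ 63.9 118.9] 27.2 [276. 153.]
w 165 [ 0.502  -0.2717] [ 62.8 118. ] 27.2 [277. 152.]
w 185 [ 0.5016 -0.2716] [ 61.7 117.1] 27.3 [276. 153.]
t [0.4489 0.2829] [61.3 81.4] 171.2 [204. 230.]
t [ 0.4976 -0.2599] [ 57.7 113.6] 27.2 [388. 217.]
t [0.5857 0.2739] [ 62.3 117.3] 173.0 [209. 183.]
```

View pics/w6.png

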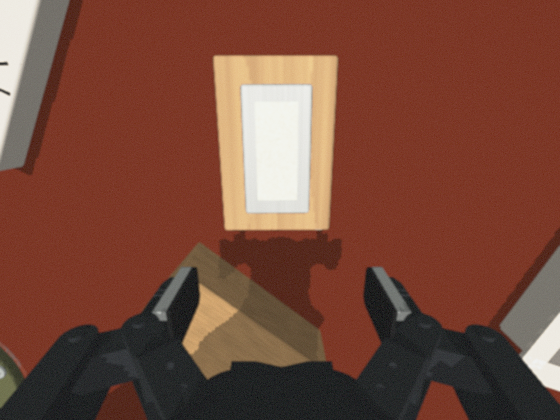

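```bash
python3 - <<'E'
from h import *
import pickle
w,t=pickle.load(open("p6.pkl","rb"))
h=cv2.cvtColor(w["pixels"],cv2.COLOR_BGR2HSV)
m=np.zeros(h.shape[:2],bool); m[45:240,200:350]=((h[...,1]<165)|(h[...,2]>150))[45:240,200:350]
for k in blobs(m,5000,50000):
    p=onplane(w,k[:,0].astype(float),.012); r=cv2.minAreaRect((p[:,:2]*1000).astype(np.float32)); print("board",r)
go([.5895,.271,.17],-6.7)
E
```

```text
board ((499.289794921875, -272.13525390625), (181.93316650390625, 122.35749816894531), 27.1889591217041)
t 23.87 pos [ 0.4531 -0.2978  0.1714] az 26.62 q7 -0.56 tilt [ 0.003 -0.004 -1.   ] w 0.997 F [-1.   0.5 -1.1]
 shift [ 3.768e+02 -4.474e+02 -4.000e-01] roll 33.32
```

>>> step_arm(motion=[[25.1,-29.8,0,0,85],[25.1,-29.8,0,0,85],[25.1,-29.8,0,0,85],[25.1,-29.8,0,0,85],[25.1,-29.8,0,0,85]])

```text
t: 24.28
tool_pos: [0.4999, -0.1021, 0.1684]
tool_rot: [-0.0, 0.973, 0.233, 0.0]
wrist_force: [0.9, 0.3, -0.3]
gripper_width: 0.992
gripper_force: 0.0
```

>>> step_arm(motion=[[25.1,-29.8,0,0,85],[25.1,-29.8,0,0,85],[25.1,-29.8,0,0,85],[25.1,-29.8,0,0,85],[25.1,-29.8,0,0,85]])

```text
t: 24.7
tool_pos: [0.5441, 0.0877, 0.1684]
tool_rot: [-0.0, 0.972, 0.233, -0.0]
wrist_force: [0.8, 0.1, 0.6]
gripper_width: 0.992
gripper_force: 0.0
```

>>> step_arm(motion=[[25.1,-29.8,0,0,85],[25.1,-29.8,0,0,85],[25.1,-29.8,0,0,85],[12,-15,0,0,85],[0,0,0,0,85]])

```text
t: 25.12
tool_pos: [0.5734, 0.2256, 0.1679]
tool_rot: [-0.002, 0.971, 0.237, -0.0]
wrist_force: [0.5, -0.1, -0.1]
gripper_width: 0.999
gripper_force: 0.0
```

>>> step_arm(motion=[[0,0,0,6.7,85],[0,0,0,6.7,85],[0,0,0,6.7,85],[0,0,0,6.6,85],[0,0,0,6.6,85]])

```text
t: 25.53
tool_pos: [0.5745, 0.2171, 0.168]
tool_rot: [0.0, 0.998, -0.059, -0.0]
wrist_force: [0.0, -0.0, -0.1]
gripper_width: 0.995
gripper_force: 0.0
```

```bash
python3 - <<'E'
from h import *
w=capture("wrist"); t=capture("top")
for th in(165,185):
  for r in cases(w,th,poly=plate_poly(w,.074)): print("w",th,r[0].round(4),np.round(r[1],1),r[2].round(1),r[3].round())
for r in cases(t,175,z=.074): 
    if 45<r[1][0]<80: print("t",r[0].round(4),np.round(r[1],1),r[2].round(1),r[3].round())
go([.5895,.271,.049],-6.7)
E
```

```text
w 165 [0.4495 0.2804] [61.4 84.9] 171.2 [233. 336.]
w 165 [0.5881 0.2712] [ 61.4 117.4] 173.0 [216. 206.]
w 165 [0.5855 0.3425] [  4.6 149.5] 178.2 [136. 218.]
w 165 [0.5439 0.0761] [ 30. 220.] 178.5 [443. 228.]
w 185 [0.4509 0.2803] [59.6 79.5] 171.1 [233. 335.]
w 185 [0.5883 0.2713] [ 60. 116.] 172.8 [216. 205.]
w 185 [0.5865 0.3425] [  4.1 147.4] 178.2 [136. 216.]
w 185 [0.5445 0.076 ] [ 29.7 218.9] 178.5 [443. 227.]
t [ 0.4976 -0.2599] [ 57.7 113.6] 27.2 [388. 217.]
t 25.63 pos [0.5745 0.2171 0.1681] az -6.44 q7 -2.14 tilt [-0.001 -0.001 -1.   ] w 0.995 F [-0.  -0.9  0.5]
 shift [  8.9 -55.4 119. ] roll 0.26
```

>>> step_arm(motion=[[4,-28,10,0.3,85],[4,-27,20,0,85],[0,0,28,0,85],[0,0,28,0,85],[0,0,20,0,85]])

```text
t: 26.05
tool_pos: [0.5876, 0.2713, 0.0595]
tool_rot: [0.001, 0.998, -0.056, -0.001]
wrist_force: [-0.9, -0.4, -0.8]
gripper_width: 0.995
gripper_force: 0.0
```

>>> step_arm(motion=[[0,0,13,0,85],[0,0,0,0,85],[0,0,0,0,85],[0,0,0,0,50],[0,0,0,0,50]])

```text
t: 26.47
tool_pos: [0.5903, 0.2722, 0.0515]
tool_rot: [-0.001, 0.998, -0.058, 0.002]
wrist_force: [-0.5, 2.6, 17.8]
gripper_width: 0.746
gripper_force: 18.3
```

>>> step_arm(motion=[[0,0,0,0,50],[0,0,0,0,50],[0,0,0,0,50],[0,0,0,0,50],[0,0,0,0,50]])

```text
t: 26.88
tool_pos: [0.5904, 0.2724, 0.0517]
tool_rot: [-0.001, 0.998, -0.058, 0.002]
wrist_force: [0.3, -0.4, 6.1]
gripper_width: 0.743
gripper_force: 47.0
```

```bash
python3 - <<'E'
from h import *
go([.5895,.271,.21],-6.7)
E
```

```text
t 26.88 pos [0.5904 0.2724 0.0517] az -6.65 q7 -2.25 tilt [ 0.004  0.001 -1.   ] w 0.743 F [ 0.3 -0.4  6.1]
 shift [  -0.2    1.2 -158.3] roll 0.05
```

>>> step_arm(motion=[[0,0,-20,0,50],[0,0,-35,0,50],[0,0,-40,0,50],[0,0,-40,0,50],[0,0,-10,0,50]])

```text
t: 27.3
tool_pos: [0.5917, 0.2733, 0.2022]
tool_rot: [-0.003, 0.998, -0.058, 0.005]
wrist_force: [1.3, 1.2, 0.0]
gripper_width: 0.738
gripper_force: 46.0
```

```bash
python3 - <<'E'
from h import *
go([.5016,-.2717,.2],27.2)
E
```

```text
t 27.3 pos [0.5917 0.2733 0.2022] az -6.66 q7 -2.22 tilt [ 0.01   0.005 -1.   ] w 0.738 F [1.3 1.2 0. ]
 shift [-26.3 551.8  -1.2] roll -33.86
```

>>> step_arm(motion=[[-2,25,0,0,50],[-2,37,0,0,50],[-2,37,0,0,50],[-2,37,0,0,50],[-2,37,0,0,50]])

```text
t: 27.72
tool_pos: [0.5579, 0.0994, 0.1938]
tool_rot: [0.0, 0.998, -0.058, -0.0]
wrist_force: [0.5, -0.6, -1.8]
gripper_width: 0.739
gripper_force: 45.9
```

>>> step_arm(motion=[[-2,37,0,0,50],[-2,37,0,0,50],[-2,37,0,0,50],[-2,37,0,0,50],[-2,37,0,0,50]])

```text
t: 28.13
tool_pos: [0.5265, -0.0831, 0.194]
tool_rot: [-0.0, 0.998, -0.058, -0.0]
wrist_force: [0.8, 0.1, -1.7]
gripper_width: 0.74
gripper_force: 45.9
```

>>> step_arm(motion=[[-2,37,0,0,50],[-2,37,0,0,50],[-2,37,0,0,50],[0,37,0,0,50],[0,30,0,0,50]])

```text
t: 28.55
tool_pos: [0.4994, -0.2608, 0.194]
tool_rot: [0.0, 0.998, -0.059, -0.0]
wrist_force: [0.6, 0.4, -2.1]
gripper_width: 0.742
gripper_force: 45.9
```

>>> step_arm(motion=[[0,15,0,-6.8,50],[0,0,0,-6.8,50],[0,0,0,-6.8,50],[0,0,0,-6.8,50],[0,0,0,-6.7,50]])

```text
t: 28.97
tool_pos: [0.4987, -0.2724, 0.1937]
tool_rot: [-0.0, 0.971, 0.238, -0.0]
wrist_force: [0.0, -0.6, -1.1]
gripper_width: 0.743
gripper_force: 46.0
```

```bash
python3 - <<'E'
from h import *
go([.5016,-.2717,.2],27.2)
E
```

```text
t 28.97 pos [ 0.4987 -0.2724  0.1937] az 27.57 q7 -0.63 tilt [-0.001  0.001 -1.   ] w 0.743 F [ 0.  -0.6 -1.1]
 shift [ 2.9  0.7 -6.3] roll 0.37
```

```bash
python3 - <<'E'
from h import *
import pickle
def held(w,ztop,T,tp):
    g=w["pixels"].min(2)
    cols=range(230,335,5); pts=[]
    for c in cols:
        r=225
        while g[r,c]>140: r-=1
        pts.append((c+.5,r+1))
    e=T.inv().apply(onplane(w,pts,ztop)-tp)*1000
    rw=200; row=g[rw]; l=280
    while row[l]>140: l-=1
    rr=280
    while row[rr]>140: rr+=1
    s=T.inv().apply(onplane(w,[(l+1,rw),(rr,rw)],ztop)-tp)*1000
    return np.median(e[:,0]).round(1),np.polyfit(e[:,1],e[:,0],1)[0].round(4),s[:,1].round(1),np.round(pts[::7],1).tolist()
w=pickle.load(open("w5.pkl","rb")); 
T5=R.from_euler("z",27.56,degrees=True)*R.from_euler("x",180,degrees=True)
print("first",held(w,.1705+.0213,T5,np.array([.4989,-.2681,.1705])))
w=capture("wrist"); o=get_obs(); pickle.dump(w,open("w7.pkl","wb"))
print(held(w,o["tool_pos"][2]+.0223,rot(o["tool_rot"]),o["tool_pos"]))
cv2.imwrite("pics/w7.png",w["pixels"])
go([.5016,-.2717,.2],27.2)
E
```

```text
first (np.float64(56.1), np.float64(-0.0006), array([-30.5,  31.9]), [[230.5, 178.0], [265.5, 178.0], [300.5, 178.0]])
(np.float64(56.7), np.float64(-0.0127), array([-30. ,  32.7]), [[230.5, 177.0], [265.5, 177.0], [300.5, 178.0]])
t 29.02 pos [ 0.4987 -0.2723  0.1937] az 27.87 q7 -0.62 tilt [-0.001  0.001 -1.   ] w 0.734 F [-0.4  0.6 -2.5]
 shift [ 2.8  0.8 -6.3] roll 0.67
```

```bash
python3 - <<'E'
from h import *
go([.5042,-.2692,.064],27)
E
```

```text
t 29.02 pos [ 0.4987 -0.2723  0.1937] az 27.87 q7 -0.62 tilt [-0.001  0.001 -1.   ] w 0.734 F [-0.4  0.6 -2.5]
 shift [ 6.400e+00 -1.000e-01  1.297e+02] roll 0.87
```

>>> step_arm(motion=[[6.4,0,10,0.6,50],[0,0,30,0,50],[0,0,30,0,50],[0,0,30,0,50],[0,0,23,0,50]])

```text
t: 29.43
tool_pos: [0.5038, -0.2683, 0.0679]
tool_rot: [-0.001, 0.974, 0.229, -0.001]
wrist_force: [0.1, -0.8, -2.4]
gripper_width: 0.739
gripper_force: 45.9
```

>>> step_arm(motion=[[0,0,3,0,50],[0,0,1,0,50],[0,0,0,0,50],[0,0,0,0,50],[0,0,0,0,50]])

```text
t: 29.85
tool_pos: [0.5063, -0.2702, 0.0693]
tool_rot: [0.001, 0.973, 0.23, 0.001]
wrist_force: [0.6, -0.5, -3.0]
gripper_width: 0.738
gripper_force: 45.9
```

```bash
python3 - <<'E'
from h import *
go([.5042,-.2692,.0585],27)
E
```

```text
t 29.85 pos [ 0.5063 -0.2702  0.0693] az 26.6 q7 -0.64 tilt [ 0.003 -0.001 -1.   ] w 0.738 F [ 0.6 -0.5 -3. ]
 shift [-1.4 -1.9 10.8] roll -0.4
```

>>> step_arm(motion=[[-1,-0.5,2,-0.3,50],[0,0,2,0,50],[0,0,1,0,50],[0,0,0,0,50],[0,0,0,0,50]])

```text
t: 30.27
tool_pos: [0.5037, -0.2696, 0.0623]
tool_rot: [-0.0, 0.973, 0.233, -0.0]
wrist_force: [0.5, 0.2, -1.8]
gripper_width: 0.735
gripper_force: 45.9
```

>>> step_arm(motion=[[0,0,1,0,50],[0,0,0.5,0,50],[0,0,0.5,0,50],[0,0,0,0,50],[0,0,0,0,50]])

```text
t: 30.68
tool_pos: [0.5037, -0.2696, 0.0602]
tool_rot: [-0.0, 0.972, 0.233, -0.0]
wrist_force: [-0.2, -0.1, -2.5]
gripper_width: 0.741
gripper_force: 45.9
```

```bash
python3 - <<'E'
from h import *
go([.5042,-.2692,.0585],27)
E
```

```text
t 30.68 pos [ 0.5037 -0.2696  0.0602] az 26.94 q7 -0.64 tilt [-0.  0. -1.] w 0.741 F [-0.2 -0.1 -2.5]
 shift [ 0.6 -0.1  1.7] roll -0.06
```

>>> step_arm(motion=[[0.5,0,0.5,0,50],[0,0,0.5,0,50],[0,0,0.5,0,50],[0,0,0,0,50],[0,0,0,0,50]])

```text
t: 31.1
tool_pos: [0.5042, -0.2693, 0.0588]
tool_rot: [-0.0, 0.972, 0.233, 0.0]
wrist_force: [0.8, -0.4, -2.6]
gripper_width: 0.742
gripper_force: 45.9
```

>>> step_arm(motion=[[0,0,0.5,0,50],[0,0,0,0,50],[0,0,0,0,50],[0,0,0,0,50],[0,0,0,0,50]])

```text
t: 31.52
tool_pos: [0.5042, -0.2694, 0.0583]
tool_rot: [-0.0, 0.972, 0.233, 0.0]
wrist_force: [0.9, 0.1, -1.4]
gripper_width: 0.738
gripper_force: 45.9
```

>>> step_arm(motion=[[0,0,0.5,0,50],[0,0,0.5,0,50],[0,0,0,0,50],[0,0,0,0,50],[0,0,0,0,50]])

```text
t: 31.93
tool_pos: [0.5043, -0.2694, 0.0577]
tool_rot: [0.0, 0.973, 0.233, 0.0]
wrist_force: [-0.8, 0.1, 2.0]
gripper_width: 0.736
gripper_force: 46.5
```

>>> step_arm(motion=[[0,0,0.4,0,50],[0,0,0,0,50],[0,0,0,0,50],[0,0,0,0,50],[0,0,0,0,50]])

```text
t: 32.35
tool_pos: [0.5043, -0.2694, 0.0577]
tool_rot: [-0.0, 0.973, 0.233, 0.0]
wrist_force: [-3.1, 1.9, 5.6]
gripper_width: 0.738
gripper_force: 46.8
```

>>> step_arm(motion=[[0,0,0,0,85],[0,0,0,0,85],[0,0,0,0,85],[0,0,0,0,85],[0,0,-10,0,85]])

```text
t: 32.77
tool_pos: [0.5028, -0.2686, 0.0652]
tool_rot: [-0.001, 0.972, 0.233, -0.002]
wrist_force: [-0.1, 0.4, -0.7]
gripper_width: 0.996
gripper_force: 0.0
```

>>> step_arm(motion=[[0,0,-30,0,85],[0,0,-35,0,85],[-10,0,-35,0,85],[-20,0,-25,0,85],[-25,0,0,0,85]])

```text
t: 33.18
tool_pos: [0.4591, -0.2953, 0.1992]
tool_rot: [0.004, 0.972, 0.234, 0.005]
wrist_force: [1.6, -0.4, 0.7]
gripper_width: 0.992
gripper_force: 0.0
```

>>> step_arm(motion=[[0,0,0,0,85],[0,0,0,0,85],[0,0,0,0,85],[0,0,0,0,85],[0,0,0,0,85]])

```text
t: 33.6
tool_pos: [0.4557, -0.2933, 0.1913]
tool_rot: [-0.0, 0.972, 0.234, -0.0]
wrist_force: [0.3, -0.1, 0.4]
gripper_width: 0.996
gripper_force: 0.0
```

```bash
python3 - <<'E'
from h import *
w=capture("wrist"); t=capture("top")
for th in(150,165,185):
  for r in cases(w,th,z=.080): 
    if 45<r[1][0]<90: print("w",th,r[0].round(4),np.round(r[1],1),r[2].round(1),r[3].round())
for r in cases(t,175,z=.074): 
    if 45<r[1][0]<80: print("t",r[0].round(4),np.round(r[1],1),r[2].round(1),r[3].round())
cv2.imwrite("pics/w8.png",w["pixels"])
go([.4508,.28,.2],-8.7)
E
```

```text
w 150 [ 0.5021 -0.2714] [ 63.5 119. ] 26.9 [282. 150.]
w 165 [ 0.5018 -0.2716] [ 62.6 118.2] 27.0 [282. 151.]
w 185 [ 0.5022 -0.2713] [ 61.5 117.3] 26.8 [282. 150.]
t [0.4489 0.2828] [61.4 81.4] 171.5 [204. 230.]
t [ 0.4992 -0.2696] [ 60.3 117.4] 27.0 [392. 217.]
t 33.7 pos [ 0.4556 -0.2936  0.1914] az 27.01 q7 -0.57 tilt [-0.001  0.001 -1.   ] w 0.994 F [-0.5  0.3 -0. ]
 shift [ 256.3 -513.2   -8.3] roll 35.71
```

View pics/w8.png

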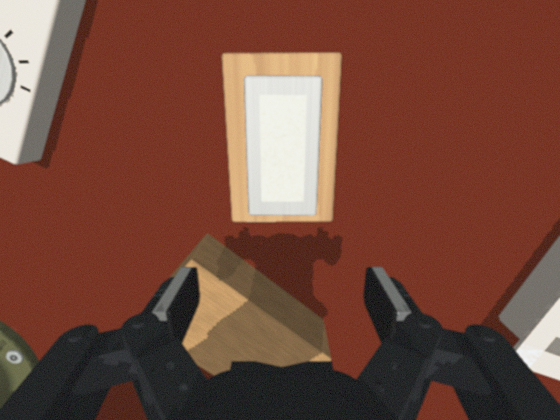

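>>> step_arm(motion=[[17,-33.5,0,0,85],[17,-33.5,0,0,85],[17,-33.5,0,0,85],[17,-33.5,0,0,85],[17,-33.5,0,0,85]])

```text
t: 34.12
tool_pos: [0.4549, -0.1045, 0.1918]
tool_rot: [-0.0, 0.972, 0.233, -0.0]
wrist_force: [0.6, -0.9, -1.2]
gripper_width: 0.996
gripper_force: 0.0
```

>>> step_arm(motion=[[17,-33.5,0,0,85],[17,-33.5,0,0,85],[17,-33.5,0,0,85],[17,-33.5,0,0,85],[17,-33.5,0,0,85]])

```text
t: 34.53
tool_pos: [0.4546, 0.0835, 0.1919]
tool_rot: [0.0, 0.972, 0.233, 0.0]
wrist_force: [0.5, 0.2, 0.6]
gripper_width: 0.995
gripper_force: 0.0
```

>>> step_arm(motion=[[17,-33.5,0,0,85],[17,-33.5,0,0,85],[17,-33.5,0,0,85],[12,-20,0,0,85],[0,0,0,0,85]])

```text
t: 34.95
tool_pos: [0.4551, 0.2243, 0.192]
tool_rot: [-0.002, 0.971, 0.237, 0.0]
wrist_force: [-0.4, 0.0, 0.1]
gripper_width: 0.999
gripper_force: 0.0
```

>>> step_arm(motion=[[0,0,0,7.1,85],[0,0,0,7.1,85],[0,0,0,7.1,85],[0,0,0,7.1,85],[0,0,0,7.1,85]])

```text
t: 35.37
tool_pos: [0.4565, 0.2168, 0.1916]
tool_rot: [0.0, 0.997, -0.078, -0.0]
wrist_force: [-0.5, -0.8, -0.3]
gripper_width: 0.997
gripper_force: 0.0
```

```bash
python3 - <<'E'
from h import *
w=capture("wrist"); t=capture("top")
for th in(165,185):
  for r in cases(w,th,poly=plate_poly(w,.074)): print("w",th,r[0].round(4),np.round(r[1],1),r[2].round(1),r[3].round())
for r in cases(t,175,z=.074): 
    if 45<r[1][0]<80: print("t",r[0].round(4),np.round(r[1],1),r[2].round(1),r[3].round())
go([.4508,.28,.049],-8.8)
E
```

```text
w 165 [0.4513 0.2798] [62.  81.9] 171.2 [217. 220.]
w 165 [0.4933 0.0757] [ 29.7 216.6] 178.1 [433. 142.]
w 165 [0.5187 0.3451] [  5.  247.4] 178.2 [129. 161.]
w 185 [0.4509 0.2802] [61.1 80.9] 171.0 [216. 220.]
w 185 [0.4934 0.0757] [ 29.  216.4] 178.3 [433. 142.]
w 185 [0.5187 0.3452] [  4.4 247.4] 178.2 [129. 161.]
t [ 0.4996 -0.2694] [ 60.3 116.4] 27.0 [392. 217.]
t 35.47 pos [0.4565 0.2168 0.1917] az -8.6 q7 -2.24 tilt [-0. -0. -1.] w 0.992 F [ 0.6 -0.3 -0.6]
 shift [-15.1 -61.6 142.6] roll 0.2
```

>>> step_arm(motion=[[-7.5,-31,10,0.2,85],[-7.5,-30.5,20,0,85],[0,0,33,0,85],[0,0,33,0,85],[0,0,30,0,85]])

```text
t: 35.88
tool_pos: [0.4506, 0.2806, 0.0643]
tool_rot: [0.0, 0.997, -0.074, -0.0]
wrist_force: [0.1, -0.0, -0.8]
gripper_width: 0.994
gripper_force: 0.0
```

>>> step_arm(motion=[[0,0,15,0,85],[0,0,0,0,85],[0,0,0,0,85],[0,0,0,0,50],[0,0,0,0,50]])

```text
t: 36.3
tool_pos: [0.4523, 0.281, 0.0528]
tool_rot: [-0.001, 0.997, -0.076, 0.001]
wrist_force: [-0.7, 1.5, 17.5]
gripper_width: 0.743
gripper_force: 17.2
```

>>> step_arm(motion=[[0,0,0,0,50],[0,0,0,0,50],[0,0,0,0,50],[0,0,0,0,50],[0,0,0,0,50]])

```text
t: 36.72
tool_pos: [0.4524, 0.2812, 0.053]
tool_rot: [-0.001, 0.997, -0.076, 0.002]
wrist_force: [0.4, -0.6, 7.3]
gripper_width: 0.74
gripper_force: 46.7
```

```bash
python3 - <<'E'
from h import *
go([.451,.28,.23],-8.8)
E
```

```text
t 36.72 pos [0.4524 0.2812 0.053 ] az -8.73 q7 -2.44 tilt [ 0.004  0.001 -1.   ] w 0.74 F [ 0.4 -0.6  7.3]
 shift [  -0.7    1.  -177. ] roll 0.07
```

>>> step_arm(motion=[[0,0,-20,0,50],[0,0,-35,0,50],[0,0,-40,0,50],[0,0,-40,0,50],[0,0,-40,0,50]])

```text
t: 37.13
tool_pos: [0.4502, 0.28, 0.2276]
tool_rot: [0.0, 0.997, -0.076, -0.0]
wrist_force: [1.3, 0.4, -3.3]
gripper_width: 0.735
gripper_force: 45.7
```

>>> step_arm(motion=[[0,0,0,-7,50],[0,0,0,-7,50],[0,0,0,-7,50],[0,0,0,-7,50],[0,0,0,-7,50]])

```text
t: 37.55
tool_pos: [0.4505, 0.2801, 0.2258]
tool_rot: [0.0, 0.973, 0.23, -0.0]
wrist_force: [0.0, -0.1, -2.9]
gripper_width: 0.741
gripper_force: 45.7
```

```bash
python3 - <<'E'
from h import *
go([.5,-.27,.23],27.2)
E
```

```text
t 37.55 pos [0.4505 0.2801 0.2258] az 26.61 q7 -1.75 tilt [-0. -0. -1.] w 0.741 F [ 0.  -0.1 -2.9]
 shift [-202.1  514.    -4. ] roll -0.59
```

>>> step_arm(motion=[[-13.5,34.3,0,0,50],[-13.5,34.3,0,0,50],[-13.5,34.3,0,0,50],[-13.5,34.3,0,0,50],[-13.5,34.3,0,0,50]])

```text
t: 37.97
tool_pos: [0.4656, 0.095, 0.2259]
tool_rot: [0.0, 0.974, 0.227, 0.0]
wrist_force: [-0.0, -0.3, -2.5]
gripper_width: 0.738
gripper_force: 45.8
```

>>> step_arm(motion=[[-13.5,34.3,0,0,50],[-13.5,34.3,0,0,50],[-13.5,34.3,0,0,50],[-13.5,34.3,0,0,50],[-13.5,34.3,0,0,50]])

```text
t: 38.38
tool_pos: [0.4809, -0.0887, 0.2259]
tool_rot: [0.0, 0.974, 0.227, 0.0]
wrist_force: [1.3, 0.4, -3.0]
gripper_width: 0.739
gripper_force: 45.8
```

>>> step_arm(motion=[[-13.5,34.3,0,0,50],[-13.5,34.3,0,0,50],[-13.5,34.3,0,0,50],[-13.5,34.3,0,0,50],[-8,25,0,0,50]])

```text
t: 38.8
tool_pos: [0.4962, -0.264, 0.2257]
tool_rot: [0.001, 0.974, 0.225, -0.001]
wrist_force: [0.9, -0.7, -2.6]
gripper_width: 0.737
gripper_force: 45.8
```

>>> step_arm(motion=[[0,0,0,0,50],[0,0,0,0,50],[0,0,0,0,50],[0,0,0,0,50],[0,0,0,0,50]])

```text
t: 39.22
tool_pos: [0.4979, -0.2582, 0.226]
tool_rot: [-0.0, 0.974, 0.228, 0.0]
wrist_force: [-0.3, 0.6, -2.4]
gripper_width: 0.738
gripper_force: 45.9
```

```bash
python3 - <<'E'
from h import *
w=capture("wrist"); o=get_obs(); T=rot(o["tool_rot"]);tp=o["tool_pos"]; g=w["pixels"].min(2); z=tp[2]+.0215
pts=[]
for c in range(240,325,5):
    r=232
    while g[r,c]>140: r-=1
    pts.append((c+.5,r+1))
e=T.inv().apply(onplane(w,pts,z)-tp)*1000; print("front x",np.median(e[:,0]),"slope",np.polyfit(e[:,1],e[:,0],1)[0])
rw=int(np.median([p[1] for p in pts]))+12; row=g[rw]; l=rr=280
while row[l]>140: l-=1
while row[rr]>140: rr+=1
s=T.inv().apply(onplane(w,[(l+1,rw),(rr,rw)],z)-tp)*1000; print("sides",s[:,1],rw,l,rr)
go([.5045,-.2694,.096],27)
E
```

```text
front x 40.42924184599822 slope -0.003659719932745217
sides [-30.23453773  32.04980338] 225 212 351
t 39.27 pos [ 0.4979 -0.2584  0.226 ] az 26.38 q7 -0.68 tilt [ 0.  0. -1.] w 0.735 F [ 0.3 -0.7 -2.4]
 shift [  1.   12.8 130. ] roll -0.62
```

>>> step_arm(motion=[[-0.6,12.7,0,-0.6,50],[0,0,35,0,50],[0,0,35,0,50],[0,0,35,0,50],[0,0,22,0,50]])

```text
t: 39.68
tool_pos: [0.5011, -0.2697, 0.0955]
tool_rot: [-0.001, 0.973, 0.233, -0.001]
wrist_force: [-1.3, 0.8, -3.1]
gripper_width: 0.743
gripper_force: 45.8
```

>>> step_arm(motion=[[0,0,2,0,50],[0,0,0,0,50],[0,0,0,0,50],[0,0,0,0,50],[0,0,0,0,50]])

```text
t: 40.1
tool_pos: [0.5038, -0.2718, 0.0987]
tool_rot: [0.001, 0.973, 0.232, 0.001]
wrist_force: [0.0, 0.5, -2.2]
gripper_width: 0.739
gripper_force: 47.2
```

>>> step_arm(motion=[[0,0,0,0,50],[0,0,0,0,50],[0,0,0,0,50],[0,0,0,0,50],[0,0,0,0,50]])

```text
t: 40.52
tool_pos: [0.5027, -0.2715, 0.097]
tool_rot: [-0.0, 0.973, 0.232, 0.0]
wrist_force: [0.6, 0.2, -1.6]
gripper_width: 0.74
gripper_force: 47.2
```

```bash
python3 - <<'E'
from h import *
go([.503,-.27,.093],27)
E
```

```text
t 40.52 pos [ 0.5027 -0.2715  0.097 ] az 26.84 q7 -0.65 tilt [ 0.  0. -1.] w 0.74 F [ 0.6  0.2 -1.6]
 shift [ 0.9 -1.2  4. ] roll -0.16
```

>>> step_arm(motion=[[0.9,-1.2,1,0,50],[0,0,1,0,50],[0,0,0.5,0,50],[0,0,0,0,50],[0,0,0,0,50]])

```text
t: 40.93
tool_pos: [0.5029, -0.27, 0.0943]
tool_rot: [-0.0, 0.973, 0.232, -0.0]
wrist_force: [0.1, 0.5, -2.0]
gripper_width: 0.734
gripper_force: 47.2
```

>>> step_arm(motion=[[0,0,0.5,0,50],[0,0,0.5,0,50],[0,0,0,0,50],[0,0,0,0,50],[0,0,0,0,50]])

```text
t: 41.35
tool_pos: [0.503, -0.27, 0.0934]
tool_rot: [-0.0, 0.973, 0.232, 0.0]
wrist_force: [0.6, 0.4, -1.9]
gripper_width: 0.739
gripper_force: 47.2
```

>>> step_arm(motion=[[0,0,0.5,0,50],[0,0,0.4,0,50],[0,0,0,0,50],[0,0,0,0,50],[0,0,0,0,50]])

```text
t: 41.77
tool_pos: [0.5031, -0.27, 0.0927]
tool_rot: [0.0, 0.973, 0.232, 0.0]
wrist_force: [-0.1, 0.8, -1.5]
gripper_width: 0.739
gripper_force: 47.4
```

>>> step_arm(motion=[[0,0,0.4,0,50],[0,0,0.4,0,50],[0,0,0,0,50],[0,0,0,0,50],[0,0,0,0,50]])

```text
t: 42.18
tool_pos: [0.5032, -0.27, 0.0925]
tool_rot: [0.0, 0.973, 0.232, 0.0]
wrist_force: [-1.7, 1.8, 5.8]
gripper_width: 0.737
gripper_force: 48.2
```

Contact; release, lift away, then look.

>>> step_arm(motion=[[0,0,0,0,85],[0,0,0,0,85],[0,0,0,0,85],[0,0,0,0,85],[0,0,-10,0,85]])

```text
t: 42.6
tool_pos: [0.5015, -0.2694, 0.0999]
tool_rot: [-0.001, 0.973, 0.232, -0.002]
wrist_force: [-0.7, 0.2, -0.3]
gripper_width: 0.995
gripper_force: 0.0
```

>>> step_arm(motion=[[0,0,-30,0,85],[0,0,-35,0,85],[-10,0,-30,0,85],[-20,0,-20,0,85],[-25,0,0,0,85]])

```text
t: 43.02
tool_pos: [0.4572, -0.2955, 0.223]
tool_rot: [0.003, 0.972, 0.234, 0.004]
wrist_force: [-0.6, -0.7, 0.4]
gripper_width: 0.995
gripper_force: 0.0
```

>>> step_arm(motion=[[0,0,0,0,85],[0,0,0,0,85],[0,0,0,0,85],[0,0,0,0,85],[0,0,0,0,85]])

```text
t: 43.43
tool_pos: [0.4545, -0.2939, 0.2162]
tool_rot: [-0.0, 0.973, 0.233, -0.0]
wrist_force: [-0.1, -0.0, -0.3]
gripper_width: 0.994
gripper_force: 0.0
```

```bash
python3 - <<'E'
from h import *
w=capture("wrist"); t=capture("top"); s=capture("scene")
for r in cases(w,165,z=.114): 
    if 45<r[1][0]<90: print("w",r[0].round(4),np.round(r[1],1),r[2].round(1),r[3].round())
im=np.hstack([w["pixels"][20:260,180:400],s["pixels"][160:400,130:400]]); im=cv2.resize(im,None,fx=1.6,fy=1.6,interpolation=cv2.INTER_CUBIC)
cv2.imwrite("pics/fin.png",im); 
cv2.imwrite("pics/fintop.png",cv2.resize(t["pixels"][120:310,170:450],None,fx=2.8,fy=2.8,interpolation=cv2.INTER_CUBIC))
go([.5,-.27,.2])
E
```

```text
w [ 0.4597 -0.5803] [ 55.9 135.2] 44.0 [531. 325.]
w [ 0.5056 -0.2699] [ 62.5 103.9] 27.0 [282. 145.]
w [ 0.4664 -0.0665] [ 49.7 129.8] 178.4 [23. 70.]
t 43.58 pos [ 0.4542 -0.2944  0.2163] az 26.9 q7 -0.57 tilt [-0.001  0.    -1.   ] w 0.995 F [-1.   0.5 -0.2]
 shift [51.8 -1.  16.3] roll None
```

View pics/fin.png

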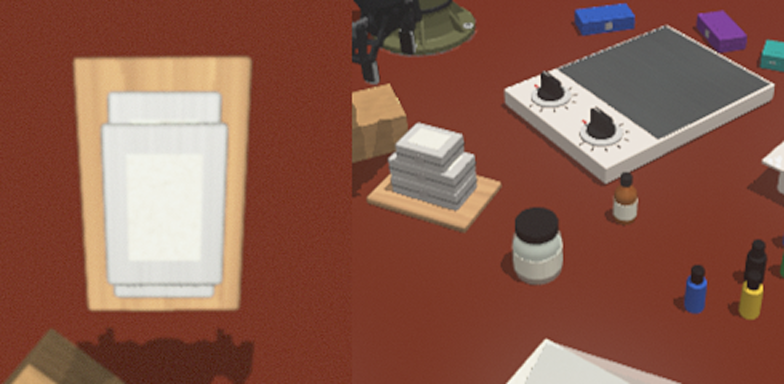

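View pics/fintop.png

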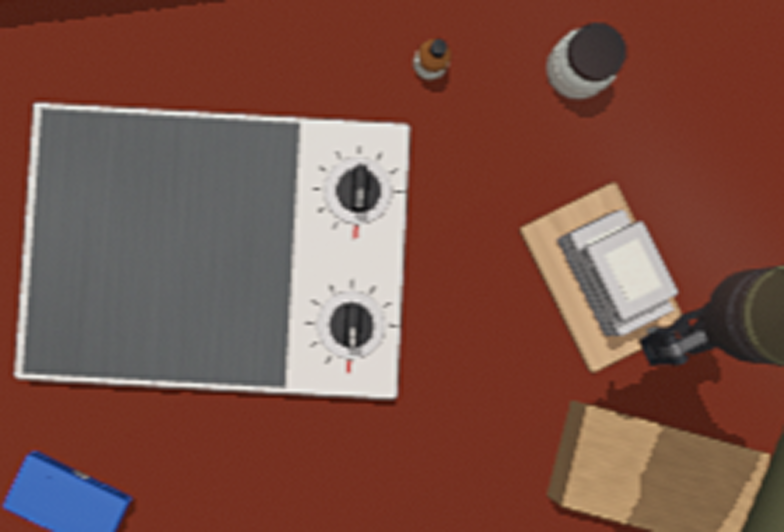

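```bash
python3 - <<'E'
from h import *
w=capture("wrist")
q=np.array([(103,124),(227,124),(218,285),(107,285)])/1.6+[180,20]
p=onplane(w,q,.114); print(p.mean(0).round(4),np.linalg.norm(np.roll(p,-1,0)-p,axis=1).round(3)); d=(p[0]+p[1]-p[2]-p[3]); print(np.degrees(np.arctan2(d[1],d[0])))
E
```

```text
[ 0.5015 -0.2722  0.114 ] [0.061 0.083 0.061 0.083]
26.02046746951387
```

```bash
python3 -c "
from plant import *
print(sign_off())"
```

```text
the job is handed in; nothing more can be done
None
```

I turned both dials to their off stops. Then I stacked the three cases that were on the plate on the board: the two long ones below, the short one on top, each within about 3 mm of the board's centre and lined up with its long side. The job is handed in; `sign_off()` gave no verdict.

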